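# Sort rubber test sleds by pad hardness and hang them up

### The arm

A 6-joint arm with a two-finger parallel gripper is mounted at the origin on a cart in front of the work surface, level with it; the furniture and walls round the work are solid. World frame = base frame: x ahead of the robot, y to its left, z up, the work surface at z = 0. Lengths are in m, angles in rad, forces in N, time in s.
With the tool pointing down it reaches from about 0.35 to 0.975 m from the base axis. Payload 4.9 kg.
Tool frame: the origin (TCP) lies at the very end of the fingers, on their centre line; the grasp point (between the pads) lies manip.grip_point_offset behind it (manip.grip_point_offset is the distance from the TCP to the grasp point, in m); z points along the fingers, y is the line along which they close (so a half turn about z gives the same grasp; the last joint's range is limited). The gripper opens to 85 mm and grips with 20 to 120 N. Pads are 22 mm wide; open, the fingers measure 114 mm over their backs; the gripper's body (76 mm by 85 mm) begins 54 mm behind the grasp point. The pads swing forward as they close: fully open they stand 13 mm farther back than shut.
Start: joints at [-1.441, 0.053, 1.613, -0, 1.476, -0.119], TCP at [0.154, -0.606, 0.231] pointing down, gripper open.
Joint ranges: [-3.01, 3.01], [-1.01, 2.22], [0.06, 2.58], [-1.02, 4.17], [0.09, 2.62], [-3.14, 3.14]. Speed limits (rad/s): [2.57, 2.57, 3.14, 3.14, 3.14, 3.14].

### API

Orientations are given as a unit quaternion [w, x, y, z].
In Python, from plant import manip gives the robot as it stands.
- The arm moves only by the shell command python3 -m crank 'ROWS' [OPENING]. ROWS is JSON, a list of rows, each an object of numbers: "x", "y", "z": the shift along the tool's x, y, z in cm; "turn": the turn about the tool's z in rad. In form: [{"x": .., "y": .., "z": .., "turn": ..}, ...]. A call has 1 to 5 rows; each row shifts and turns the commanded pose from where the row before left it, along the tool's axes as they then stand; what a row does not reach is not made up. A row lasts 1/10 s, in which the tool goes at most 50 mm and 8.59 degrees, less where a joint would pass 70% of its speed; a pose out of reach is approached as far as the arm can. A call with a gripper value outside its range is refused whole. OPENING is the opening in per cent of the stroke, from 0 (shut) to 100 (fully open), set as the call begins (- or left out, the last holds). The fingers move at their own pace and stop on an object; the grip force is fixed at half the most. Time passes only in rows, so rows that do not move let the fingers close. It gives the time, the measured TCP pose, the force, the opening and the grip force at its end, in the units of the state.
- manip.state(): the state, without advancing time (a new reading comes with each control period).
- manip.grab_frame(name): name is "side" or "top" or "wrist"; returns (picture, depth): 384x512x3 uint8, red, green, blue; 384x512 float32, m along the optical axis (not along the pixel's ray), 0 where there is no reading.
- manip.camera_model(name): a dict with "mtx" (3x3 intrinsics, pixels), "world_to_cam" (4x4, takes a point from world to camera coordinates). Camera axes: x right, y down, z forward; pixel columns grow to the right and rows downward; lengths in m; the calibration is good to about 2 mm. A picture is of the moment at which its call begins: read the wrist's pose just before it. camera_model takes no time and is no camera call; for the wrist camera it gives the pose at the moment of the call.
- manip.job_done(): hands the job in; it is judged then, once.
The state is a dict: "time": time; "joint_pos": joint angles; "joint_vel": joint speeds; "joint_efforts": joint torques, N m; "tool_pos": TCP position; "tool_rot": TCP orientation; "contact_force": force on the tool from outside, world axes, zero at the start; "ft_torque": the same for the moment, N m; "gripper_width": opening from 0.0 (shut) to 1.0 (fully open); "grasp_force": force on a finger pad.
Only numpy, scipy, OpenCV 4.12 (cv2) and the standard library are available. Lean on these libraries where they do the work, as an engineer would, in place of code of your own. Each camera call takes 0.05 s, during which the arm holds its last target. There are 200 camera calls.

### The job

Test the pad of each sled on the table with the spring gauge, in the order red, yellow, green, white grip (one may be missing): press the gauge upright onto the pad until its foot sits flat on the plate, and read how far the pin is pushed in. Put the gauge back upright in its dock, and hang every sled by its handle, those with a soft pad on the orange hook and those with a firm pad on the blue hook, and let go. Leave the sanding block, the green-lidded pot and the slotted rack to the right of the sleds where they are.

Things in the scene. Friction and masses are not known exactly. Their poses are not given: they have to be found in the camera images.
- sled_red: test sled with a red grip block (three or all four colours are present; soft or firm pad is found only by measuring). Aluminium plate 44 (x) x 136 (y) x 14 mm (z up); origin: centre of the underside. Grip block 16 x 16 mm over its middle, z = 64 to 100 mm, on a wire handle (see bar). Pad at the +y end, flat dark steel disc at the -y end. About 240 g, balanced under the handle
- sled_red_pad (a point): centre of the top of sled_red's round black rubber pad: 25 mm across, flush with the plate's rigid top, at x = 0, y = +48, z = 14 mm of the sled. A soft pad yields under the pin about 0.35 N per mm, a firm one about 6 N per mm; both spring back
- sled_red_bar (a point): underside of the peak of sled_red's handle, at x = 0, y = 0, z = 58.5 mm of the sled; axes as the sled's. The handle is 7 mm steel wire in the sled's y-z plane: legs at y = -17 and +17 mm up to z = 52 mm, then sloping up to the peak; the opening is 27 mm wide and 44 mm high in the middle
- sled_yellow: test sled with a yellow grip block (three or all four colours are present; soft or firm pad is found only by measuring). Aluminium plate 44 (x) x 136 (y) x 14 mm (z up); origin: centre of the underside. Grip block 16 x 16 mm over its middle, z = 64 to 100 mm, on a wire handle (see bar). Pad at the +y end, flat dark steel disc at the -y end. About 240 g, balanced under the handle
- sled_yellow_pad (a point): centre of the top of sled_yellow's round black rubber pad: 25 mm across, flush with the plate's rigid top, at x = 0, y = +48, z = 14 mm of the sled. A soft pad yields under the pin about 0.35 N per mm, a firm one about 6 N per mm; both spring back
- sled_yellow_bar (a point): underside of the peak of sled_yellow's handle, at x = 0, y = 0, z = 58.5 mm of the sled; axes as the sled's. The handle is 7 mm steel wire in the sled's y-z plane: legs at y = -17 and +17 mm up to z = 52 mm, then sloping up to the peak; the opening is 27 mm wide and 44 mm high in the middle
- sled_green: test sled with a green grip block (three or all four colours are present; soft or firm pad is found only by measuring). Aluminium plate 44 (x) x 136 (y) x 14 mm (z up); origin: centre of the underside. Grip block 16 x 16 mm over its middle, z = 64 to 100 mm, on a wire handle (see bar). Pad at the +y end, flat dark steel disc at the -y end. About 240 g, balanced under the handle
- sled_green_pad (a point): centre of the top of sled_green's round black rubber pad: 25 mm across, flush with the plate's rigid top, at x = 0, y = +48, z = 14 mm of the sled. A soft pad yields under the pin about 0.35 N per mm, a firm one about 6 N per mm; both spring back
- sled_green_bar (a point): underside of the peak of sled_green's handle, at x = 0, y = 0, z = 58.5 mm of the sled; axes as the sled's. The handle is 7 mm steel wire in the sled's y-z plane: legs at y = -17 and +17 mm up to z = 52 mm, then sloping up to the peak; the opening is 27 mm wide and 44 mm high in the middle
- sled_white: test sled with a white grip block (three or all four colours are present; soft or firm pad is found only by measuring). Aluminium plate 44 (x) x 136 (y) x 14 mm (z up); origin: centre of the underside. Grip block 16 x 16 mm over its middle, z = 64 to 100 mm, on a wire handle (see bar). Pad at the +y end, flat dark steel disc at the -y end. About 240 g, balanced under the handle
- sled_white_pad (a point): centre of the top of sled_white's round black rubber pad: 25 mm across, flush with the plate's rigid top, at x = 0, y = +48, z = 14 mm of the sled. A soft pad yields under the pin about 0.35 N per mm, a firm one about 6 N per mm; both spring back
- sled_white_bar (a point): underside of the peak of sled_white's handle, at x = 0, y = 0, z = 58.5 mm of the sled; axes as the sled's. The handle is 7 mm steel wire in the sled's y-z plane: legs at y = -17 and +17 mm up to z = 52 mm, then sloping up to the peak; the opening is 27 mm wide and 44 mm high in the middle
- gauge: hand gauge, 160 g: upright black barrel 32 mm across, z = 8 to 102 mm, on a flat steel foot 38 mm across, 8 mm thick; origin: centre of the foot's underside, z up. A 6 mm steel pin sticks out 12 mm below the foot on the axis. White scale on the -x side, z = 15 to 51 mm; its orange pointer rises as the pin goes in. Hold the barrel above it, at about z = 78 mm
- gauge_pin (a joint): reading of the gauge: how far its pin is pushed up, 0 (fully out) to 0.012 m (flush with the foot); spring 0.7 N per mm. With the foot flat on the plate, a soft pad lets the pin sink in 8 mm and reads about 0.004; a firm one lets it sink 1 to 2 mm and reads about 0.010. Below 0.007 is soft, above is firm
- dock_top (a point): centre of the top of the gauge's dock, a fixed grey block 70 x 70 x 24 mm with a well 27 mm across for the pin, right through; z up. The gauge stands here at the start, foot on the top, pin in the well
- hook_blue_prong (a point): fixed blue hook stand. This point: on the column's axis (column head 26 mm across, ends 12 mm above it), at the height of the top of the prong, 154 mm over the table. The prong, 8 mm thick, runs level along -x (toward the robot) to x = -138 mm, then turns up to a tip at x = -151, 15 mm higher. Two sleds fit, say at x = -36 and -106 mm. Base 70 mm wide, 12 mm high, under the prong
- hook_orange_prong (a point): fixed orange hook stand. This point: on the column's axis (column head 26 mm across, ends 12 mm above it), at the height of the top of the prong, 154 mm over the table. The prong, 8 mm thick, runs level along -x (toward the robot) to x = -138 mm, then turns up to a tip at x = -151, 15 mm higher. Two sleds fit, say at x = -36 and -106 mm. Base 70 mm wide, 12 mm high, under the prong
- sanding_block: bystander, to be left alone: brown sanding block, 48 x 85 x 25 mm; origin at the centre of its underside
- parts_pot: bystander, to be left alone: small white pot with a green lid, 45 mm across, 43 mm tall; origin at the centre of its underside
- coupon_rack: bystander, to be left alone: black slotted rack, 46 x 110 x 20 mm; origin at the centre of its underside
Mind the look-alikes: they are no part of the job. Several things have the shape of the gauge; the one meant has the colours described above.

How it is judged:
On the way, in this order (a step that is already met when the one before it is completed fails the run):
1. the gauge has been pressed onto the pad of the red sled, its foot flat on the plate and its pin on the pad (horizontal distance between gauge and sled_red_pad below 0.009 m and z of gauge in the frame of sled_red_pad between -0.004 and 0.0025 m), for 0.2 s.
2. the gauge has been pressed onto the pad of the yellow sled, its foot flat on the plate and its pin on the pad (horizontal distance between gauge and sled_yellow_pad below 0.009 m and z of gauge in the frame of sled_yellow_pad between -0.004 and 0.0025 m), for 0.2 s.
3. the gauge has been pressed onto the pad of the green sled, its foot flat on the plate and its pin on the pad (horizontal distance between gauge and sled_green_pad below 0.009 m and z of gauge in the frame of sled_green_pad between -0.004 and 0.0025 m), for 0.2 s.
4. the gauge has been pressed onto the pad of the white sled, its foot flat on the plate and its pin on the pad (horizontal distance between gauge and sled_white_pad below 0.009 m and z of gauge in the frame of sled_white_pad between -0.004 and 0.0025 m), for 0.2 s.
At the end, for the whole second after the job is handed in: soft sleds hang by the handle on the orange prong, firm ones on the blue: handle peak within 12 mm sideways of the prong and resting on it, between column and tip, sled at rest and within 34 degrees of level; gauge upright in its dock, within 12 mm of the middle, foot on the top (x of sled_red_bar in the frame of hook_orange_prong between -0.14 and -0.008 m and y of sled_red_bar in the frame of hook_orange_prong between -0.012 and 0.012 m and z of sled_red_bar in the frame of hook_orange_prong between -0.006 and 0.012 m and angle between each of sled_red, sled_yellow, sled_green, sled_white's own z axis and vertical below 0.6 rad and contact force between each of sled_red, sled_white and hook_orange above 0.5 N and linear speed of each of sled_red, sled_yellow, sled_green, sled_white below 0.05 m/s and x of sled_yellow_bar in the frame of hook_blue_prong between -0.14 and -0.008 m and y of sled_yellow_bar in the frame of hook_blue_prong between -0.012 and 0.012 m and z of sled_yellow_bar in the frame of hook_blue_prong between -0.006 and 0.012 m and contact force between each of sled_yellow, sled_green and hook_blue above 0.5 N and x of sled_green_bar in the frame of hook_blue_prong between -0.14 and -0.008 m and y of sled_green_bar in the frame of hook_blue_prong between -0.012 and 0.012 m and z of sled_green_bar in the frame of hook_blue_prong between -0.006 and 0.012 m and x of sled_white_bar in the frame of hook_orange_prong between -0.14 and -0.008 m and y of sled_white_bar in the frame of hook_orange_prong between -0.012 and 0.012 m and z of sled_white_bar in the frame of hook_orange_prong between -0.006 and 0.012 m and horizontal distance between gauge and dock_top below 0.012 m and z of gauge in the frame of dock_top between -0.004 and 0.004 m and angle between gauge's own z axis and vertical below 0.1 rad and linear speed of gauge below 0.03 m/s); the robot touches nothing.
It fails at once if the sanding block is moved by more than 3 cm (distance of sanding_block from where it was at the start of the episode above 0.03 m).
It fails at once if the parts pot is moved by more than 3 cm (distance of parts_pot from where it was at the start of the episode above 0.03 m).
It fails at once if the coupon rack is moved by more than 3 cm (distance of coupon_rack from where it was at the start of the episode above 0.03 m).
Of sled_red, sled_yellow, sled_green, sled_white only 3 to 4 are there at a start; the rules pass over those that are not, and their reading is None.
At some moment in a run one of sled_red, sled_yellow, sled_green, sled_white may be knocked a few centimetres aside while the robot is not near it.
It also fails if it takes over 210 s, if anything falls off the work surface, if the arm or the gripper's body presses on something with over 40 N, if the wrist force passes 120 N, or if a joint passes its speed limit or range.

## Working session

There is one attempt and no reset: what is moved stays moved. The work goes in short steps, Python scripts to look and compute and a shell command to move; the robot and the scene stay as the last step left them, time stands still between calls to the robot, and variables do not carry over. Pictures are saved under pics/ and viewed, at most 14 in all, crops included, and the job is handed in when it is done.

```bash
ls; mkdir -p pics; cat > h.py <<'E'
import numpy as np, cv2
from plant import manip
def grab(n):
    m=manip.camera_model(n); p,d=manip.grab_frame(n); return p,d,np.array(m["mtx"]),np.array(m["world_to_cam"])
def world(d,K,T):
    v,u=np.mgrid[:d.shape[0],:d.shape[1]]
    P=np.stack([(u-K[0,2])*d/K[0,0],(v-K[1,2])*d/K[1,1],d,np.ones_like(d)],-1)
    return (P@np.linalg.inv(T).T)[...,:3]
def save(n,p,s=1): cv2.imwrite('pics/'+n+'.png',cv2.resize(p[...,::-1],None,fx=s,fy=s,interpolation=cv2.INTER_CUBIC))
E
python3 - <<'E'
from h import *
print(manip.state(), manip.grip_point_offset)
for n in ("top","side","wrist"):
    p,d,K,T=grab(n); save(n,p,1.5); np.savez('/tmp/'+n,p=p,d=d,K=K,T=T); print(n,K,np.linalg.inv(T).round(3))
E
```

```text
pics
{'time': 0.0, 'joint_pos': array([-1.44099315e+00,  5.33372491e-02,  1.61432232e+00,  5.32029511e-05,
        1.47599529e+00, -1.18958318e-01]), 'joint_vel': array([ 0.00065694, -0.00201645,  0.0008526 ,  0.00138385,  0.00101844,
        0.0005758 ]), 'joint_efforts': array([-1.21368130e-04, -3.93683910e+01, -3.70174026e+01, -1.11129787e-04,
        7.02518126e-03, -1.86156456e-05]), 'tool_pos': array([ 0.15383506, -0.60511995,  0.23005826]), 'tool_rot': array([-1.03122734e-03,  9.92274470e-01,  1.24057695e-01,  2.08879966e-05]), 'contact_force': array([ 0.21601542, -0.05216774, -0.48256742]), 'ft_torque': array([ 0.00495417, -0.00882162,  0.06284279]), 'grasp_force': 0.0, 'gripper_width': 0.9967045312859417} 0.0187
top [[463.9307005    0.         262.23323803]
 [  0.         463.9307005  184.67897862]
 [  0.           0.           1.        ]] [[-0.01  -0.989  0.15   0.364]
 [-1.     0.009 -0.006 -0.153]
 [ 0.004 -0.15  -0.989  1.523]
 [ 0.     0.     0.     1.   ]]
side [[468.86279796   0.         258.23672707]
 [  0.         468.86279796 190.24737369]
 [  0.           0.           1.        ]] [[ 0.968 -0.121  0.219  0.264]
 [-0.249 -0.536  0.807 -1.264]
 [ 0.02  -0.835 -0.549  0.859]
 [ 0.     0.     0.     1.   ]]
wrist [[333.53825167   0.         255.79564225]
 [  0.         333.53825167 189.00430618]
 [  0.           0.           1.        ]] [[ 0.246 -0.935 -0.256  0.219]
 [-0.969 -0.238 -0.064 -0.589]
 [-0.001  0.264 -0.965  0.373]
 [ 0.     0.     0.     1.   ]]
```

View pics/top.png

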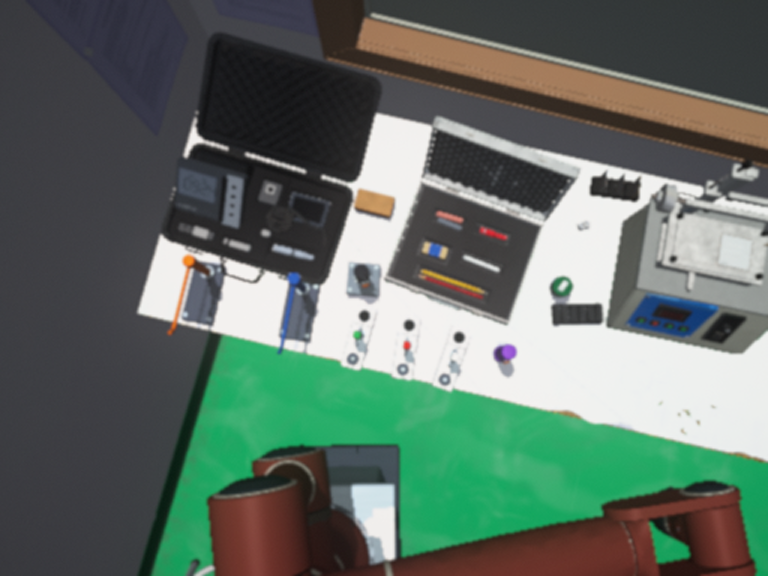

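View pics/side.png

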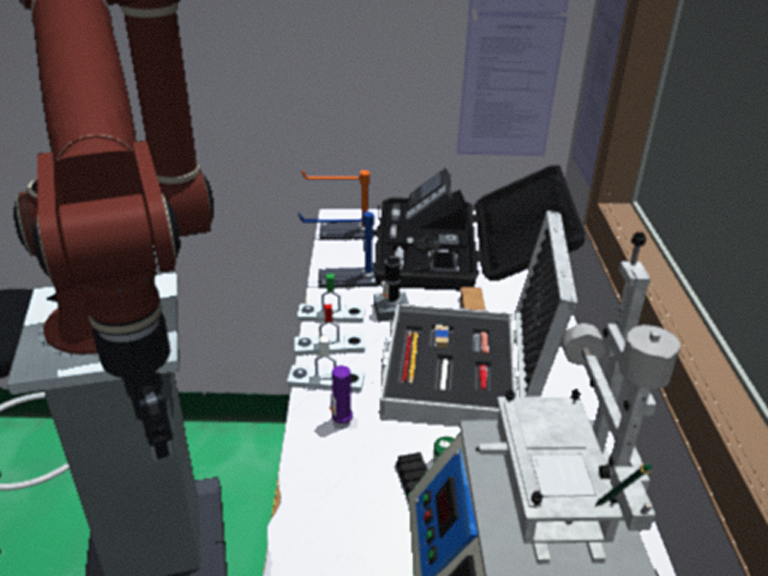

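Candidates for the gauge (top picture, 1.5x): a black barrel on the grey dock at (363,278), and a purple look-alike at (505,353). The black one fits the description. The sleds are green (358,338), red (407,348) and white (455,352), all with the pad at the far end; there is no yellow one. The hooks are orange (188,262) and blue (293,280).

```bash
cat >> h.py <<'E'
def load(n):
    z=np.load('/tmp/'+n+'.npz'); return z['p'],z['d'],z['K'],z['T']
def plane(u,v,K,T,z):
    I=np.linalg.inv(T); r=I[:3,:3]@np.array([(u-K[0,2])/K[0,0],(v-K[1,2])/K[1,1],1]); c=I[:3,3]; return c+r*(z-c[2])/r[2]
E
python3 - <<'E'
from h import *
for n in ("top","side"):
    p,d,K,T=load(n); W=world(d,K,T); hsv=cv2.cvtColor(p,cv2.COLOR_RGB2HSV).astype(int)
    H,S,V=hsv[...,0],hsv[...,1],hsv[...,2]
    ok=(W[...,2]>.04)&(W[...,2]<.2)&(W[...,0]>.3)&(W[...,0]<1.2)&(d>0)
    for c,m in dict(red=((H<6)|(H>174))&(W[...,2]>.055),green=(H>45)&(H<75)&(W[...,2]>.055),orange=(H>7)&(H<20),blue=(H>105)&(H<125)&(V>60),purple=(H>128)&(H<150)).items():
        q=m&ok&(S>130)&(W[...,1]>-.55)
        k,l,st,ce=cv2.connectedComponentsWithStats(q.astype(np.uint8))
        for i in range(1,k):
            if st[i,4]>6:
                w=W[l==i]; print(n,c,st[i,4],ce[i].round(),w.mean(0).round(3),'min',w.min(0).round(3),'max',w.max(0).round(3))
p,d,K,T=load("top"); W=world(d,K,T)
print('table z',np.median(W[215:225,210:225,2]))
for nm,(u,v) in dict(g=(239,225),r=(271,232),w=(303,235)).items():
    a=W[v-32:v+32,u-20:u+20].reshape(-1,3); a=a[(a[:,2]>.008)&(a[:,2]<.02)]
    r=cv2.minAreaRect((a[:,:2]*1000).astype(np.float32)); print(nm,len(a),r)
a=W[168:205,225:262]; b=a[(a[...,2]>.018)&(a[...,2]<.03)]; print('dock',cv2.minAreaRect((b[:,:2]*1000).astype(np.float32)))
b=a[a[...,2]>.115]; print('gauge top',len(b),b.mean(0) if len(b) else a[...,2].max(), a[...,2].max())
save('crop_top',p[140:265,80:360],2.8)
E
```

```text
top red 12 [271. 230.] [ 0.44  -0.187  0.099] min [ 0.434 -0.19   0.091] max [ 0.446 -0.184  0.103]
top green 10 [238. 223.] [ 0.462 -0.086  0.099] min [ 0.456 -0.089  0.095] max [ 0.465 -0.083  0.102]
top orange 139 [123. 189.] [0.562 0.253 0.152] min [0.464 0.232 0.048] max [0.618 0.278 0.171]
top blue 40 [290. 166.] [ 0.647 -0.251  0.046] min [ 0.635 -0.259  0.041] max [ 0.659 -0.243  0.053]
top blue 127 [193. 198.] [0.532 0.043 0.158] min [0.454 0.025 0.146] max [0.581 0.059 0.172]
top purple 61 [338. 234.] [ 0.424 -0.39   0.112] min [ 0.413 -0.402  0.098] max [ 0.434 -0.378  0.122]
side red 47 [218. 208.] [ 0.439 -0.194  0.088] min [ 0.432 -0.201  0.068] max [ 0.446 -0.179  0.102]
side green 46 [220. 188.] [ 0.462 -0.092  0.088] min [ 0.455 -0.098  0.071] max [ 0.47  -0.083  0.102]
side orange 187 [234. 122.] [0.577 0.246 0.136] min [0.464 0.227 0.068] max [0.631 0.387 0.168]
side blue 52 [216. 147.] [0.476 0.049 0.152] min [0.425 0.031 0.147] max [0.547 0.061 0.167]
side blue 63 [245. 151.] [0.567 0.028 0.135] min [0.559 0.02  0.073] max [0.578 0.039 0.167]
side blue 10 [245. 176.] [0.569 0.026 0.045] min [0.563 0.02  0.04 ] max [0.574 0.033 0.053]
side blue 28 [294. 222.] [ 0.647 -0.252  0.046] min [ 0.637 -0.261  0.042] max [ 0.661 -0.241  0.049]
side purple 286 [228. 257.] [ 0.423 -0.406  0.088] min [ 0.409 -0.415  0.042] max [ 0.437 -0.382  0.115]
table z -0.0011949356807718914
g 493 ((480.314697265625, -79.35301208496094), (121.5646743774414, 172.57809448242188), 89.06156921386719)
r 487 ((450.7000732421875, -188.0411376953125), (126.57611083984375, 178.06002807617188), 88.66606903076172)
w 494 ((437.71112060546875, -295.7542724609375), (115.04740142822266, 184.17201232910156), 80.81726837158203)
dock ((576.6136474609375, -106.65399932861328), (94.40868377685547, 96.72779083251953), 84.57730102539062)
gauge top 92 [ 0.57750788 -0.09845072  0.20111078] 1.523000572190636
```

View pics/crop_top.png

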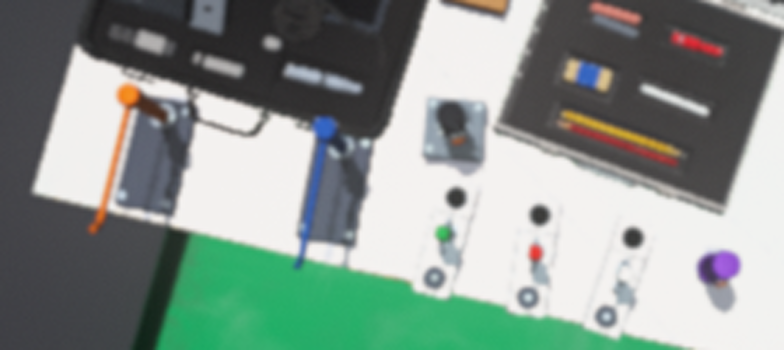

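The close crop confirms the black gauge on the grey dock at (453,120), with its orange pointer at its foot. The purple one at (720,265) is the look-alike. Pads are the plain black discs at (456,197), (540,215) and (633,237); the steel discs are at (434,278), (528,297) and (606,316).

```bash
cat >> h.py <<'E'
from scipy.spatial.transform import Rotation as R
def goto(x,y,z,yaw=None):
    """print tool-frame shift (cm) to reach TCP x,y,z; yaw = angle of tool y (closing) axis in world, mod pi"""
    s=manip.state(); M=R.from_quat(np.roll(s['tool_rot'],-1)).as_matrix(); 
    t=0.
    if yaw is not None:
        cur=np.arctan2(M[1,1],M[0,1]); t=-((yaw-cur+np.pi/2)%np.pi-np.pi/2)
    d=M.T@(np.array([x,y,z])-s['tool_pos'])*100
    print('t',round(s['time'],1),'pos',s['tool_pos'].round(4),'yawY',round(np.arctan2(M[1,1],M[0,1]),3),'tilt',np.degrees(np.arccos(-M[2,2])).round(2),'shift cm',d.round(2),'turn(after shift)',round(t,3),'j6',s['joint_pos'][5].round(2),'w',s['gripper_width'].round(3),'F',s['contact_force'].round(1))
E
python3 - <<'E'
from h import *
p,d,K,T=load("top")
f=lambda c,z:plane(c[0]/2.8+80,c[1]/2.8+140,K,T,z)[:2]
for n,a,b in (('g',(456,197),(434,278)),('r',(540,215),(528,297)),('w',(633,237),(606,316))):
    A,B=f(a,.014),f(b,.014); v=A-B; print(n,'pad',A.round(4),'disc',B.round(4),'len',np.hypot(*v).round(4),'ang',np.arctan2(v[1],v[0]).round(3))
print('dock',f((455,130),.024), [f(c,.024).round(3) for c in((424,97),(487,97),(487,165),(424,160))])
print('gauge top',f((452,115),.126))
for n,a,b in (('o',(128,95),(97,222)),('b',(324,128),(300,258))):
    A,B=f(a,.166),f(b,.16);v=A-B;print(n,A.round(4),B.round(4),np.hypot(*v),np.arctan2(v[1],v[0]))
goto(.577,-.106,.25,np.pi/2)
E
```

```text
g pad [ 0.509  -0.0981] disc [ 0.4155 -0.0724] len 0.097 ang -0.269
r pad [ 0.4871 -0.1957] disc [ 0.3927 -0.1806] len 0.0956 ang -0.159
w pad [ 0.4605 -0.3033] disc [ 0.3701 -0.27  ] len 0.0963 ang -0.353
dock [ 0.58643824 -0.09763726] [array([ 0.626, -0.062]), array([ 0.625, -0.135]), array([ 0.545, -0.135]), array([ 0.552, -0.061])]
gauge top [ 0.58787256 -0.09823436]
o [0.6062 0.2431] [0.4724 0.2728] 0.13700440985985102 -0.21791805227140795
b [0.5689 0.0353] [0.4327 0.0596] 0.13830434632976632 -0.1768229257386993Traceback (most recent call last):
  File "<stdin>", line 10, in <module>
  File "h.py", line 22, in goto
    print('t',round(s['time'],1),'pos',s['tool_pos'].round(4),'yawY',round(np.arctan2(M[1,1],M[0,1]),3),'tilt',np.degrees(np.arccos(-M[2,2])).round(2),'shift cm',d.round(2),'turn(after shift)',round(t,3),'j6',s['joint_pos'][5].round(2),'w',s['gripper_width'].round(3),'F',s['contact_force'].round(1))
                                                                                                                                                                                                                                                ^^^^^^^^^^^^^^^^^^^^^^^^
AttributeError: 'float' object has no attribute 'round'
```

```bash
sed -i "s/s\['gripper_width'\].round(3)/round(float(s['gripper_width']),3)/; s/return c+r/return c+r/" h.py
python3 -c "
from h import *
goto(.54,-.098,.25,np.pi/2-.2)"
```

```text
t 0.1 pos [ 0.1538 -0.6053  0.2303] yawY -1.322 tilt 0.09 shift cm [ 49.92 -39.66  -1.9 ] turn(after shift) 0.449 j6 -0.12 w 0.998 F [-0.1  0.2 -0.8]
```

```bash
R5='x'; python3 -m crank '[{"z":-2},{"x":3.8,"y":-3},{"x":3.8,"y":-3},{"x":3.8,"y":-3},{"x":3.8,"y":-3}]' && python3 -m crank '[{"x":3.8,"y":-3},{"x":3.8,"y":-3},{"x":3.8,"y":-3},{"x":3.8,"y":-3},{"x":3.8,"y":-3}]' && python3 -m crank '[{"x":3.8,"y":-3},{"x":3.8,"y":-3},{"x":3.8,"y":-3},{"x":3.8,"y":-3}]' && python3 -m crank '[{"turn":0.15},{"turn":0.15},{"turn":0.149},{},{}]'
python3 - <<'E'
from h import *
goto(.577,-.098,.2,np.pi/2-.2)
p,d,K,T=grab("wrist"); np.savez('/tmp/wr',p=p,d=d,K=K,T=T); save('wr1',p,1.5); W=world(d,K,T)
q=(W[...,2]>.10)&(W[...,2]<.135)&(np.abs(W[...,0]-.585)<.05)&(np.abs(W[...,1]+.1)<.05); a=W[q]; print(len(a),a.mean(0),a[a[:,2]>.12].mean(0), a[a[:,2]>.12].min(0),a[a[:,2]>.12].max(0))
E
```

```text
t 0.1 pos [ 0.1538 -0.6053  0.2303] yawY -1.322 tilt 0.09 shift cm [ 53.5  -38.74   3.1 ] turn(after shift) 0.449 j6 -0.12 w 0.998 F [-0.1  0.2 -0.8]schema error: expected keys x, y, z, turn
<stdin>:4: RuntimeWarning: Mean of empty slice.
  ret = um.true_divide(
Traceback (most recent call last):
ValueError: zero-size array to reduction operation minimum which has no identity
```

View pics/wr1.png

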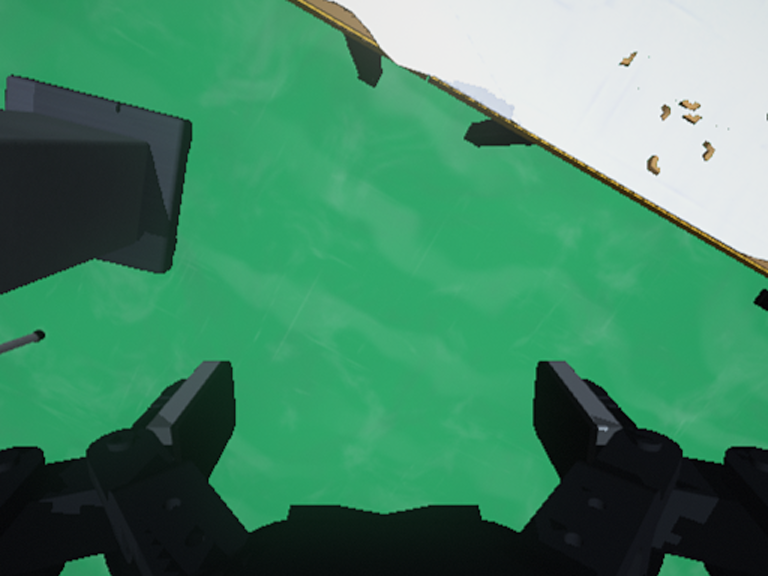

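Nothing has moved: every row needs all four keys. The picture shows only floor and the table edge.

```bash
python3 -m crank '[{"x":0,"y":0,"z":-2,"turn":0},{"x":3.8,"y":-3,"z":0,"turn":0},{"x":3.8,"y":-3,"z":0,"turn":0},{"x":3.8,"y":-3,"z":0,"turn":0},{"x":3.8,"y":-3,"z":0,"turn":0}]' && python3 -m crank '[{"x":3.8,"y":-3,"z":0,"turn":0},{"x":3.8,"y":-3,"z":0,"turn":0},{"x":3.8,"y":-3,"z":0,"turn":0},{"x":3.8,"y":-3,"z":0,"turn":0},{"x":3.8,"y":-3,"z":0,"turn":0}]' && python3 -m crank '[{"x":3.8,"y":-3,"z":0,"turn":0},{"x":3.8,"y":-3,"z":0,"turn":0},{"x":3.8,"y":-3,"z":0,"turn":0},{"x":3.8,"y":-3,"z":0,"turn":0}]' && python3 -m crank '[{"x":0,"y":0,"z":0,"turn":0.149},{"x":0,"y":0,"z":0,"turn":0.149},{"x":0,"y":0,"z":0,"turn":0.149},{"x":0,"y":0,"z":0,"turn":0},{"x":0,"y":0,"z":0,"turn":0}]'
cat >> h.py <<'E'
def gauge():
    p,d,K,T=grab("wrist"); np.savez('/tmp/wr',p=p,d=d,K=K,T=T); W=world(d,K,T)
    q=(W[...,2]>.11)&(W[...,2]<.14)&(np.hypot(W[...,0]-.585,W[...,1]+.1)<.05); a=W[q]; print(len(a),cv2.minEnclosingCircle((a[:,:2]*1000).astype(np.float32)),a[:,2].max())
    return p,W
E
python3 - <<'E'
from h import *
goto(.587,-.098,.2,np.pi/2-.2)
p,W=gauge(); save('wr2',p,1.5)
E
```

```text
time: 0.7
tool_pos: [0.2724, -0.4504, 0.2511]
tool_rot: [-0.0, 0.992, 0.124, 0.0]
contact_force: [0.5, 0.0, -0.7]
gripper_width: 0.998
grasp_force: 0.0
time: 1.2
tool_pos: [0.4197, -0.258, 0.2513]
tool_rot: [0.0, 0.992, 0.124, 0.0]
contact_force: [1.1, -0.5, 0.1]
gripper_width: 1.0
grasp_force: 0.0
time: 1.6
tool_pos: [0.5375, -0.1042, 0.2513]
tool_rot: [0.0, 0.992, 0.124, 0.0]
contact_force: [-0.1, -1.0, -0.6]
gripper_width: 0.997
grasp_force: 0.0
time: 2.1
tool_pos: [0.5366, -0.1061, 0.2512]
tool_rot: [-0.0, 0.995, -0.097, -0.0]
contact_force: [-0.3, 0.1, -0.0]
gripper_width: 1.0
grasp_force: 0.0
t 2.1 pos [ 0.5366 -0.1061  0.2512] yawY -1.766 tilt 0.01 shift cm [ 4.79 -1.77  5.12] turn(after shift) 0.005 j6 1.43 w 1.0 F [-0.3  0.1 -0. ]
1303 ((588.4896240234375, -95.91873931884766), 16.281267166137695) 0.12860829301559146
```

View pics/wr2.png

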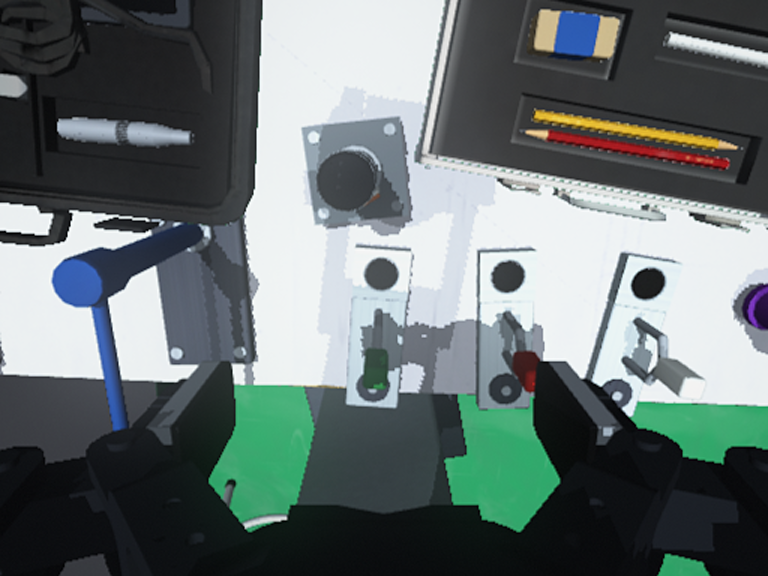

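The black gauge top is at (347,180), on its dock. Pads are at green (381,274), red (508,276) and white (648,283). Now descending on the gauge.

```bash
python3 -m crank '[{"x":2.45,"y":-1,"z":0,"turn":0},{"x":2.45,"y":-1,"z":0,"turn":0},{"x":0,"y":0,"z":4,"turn":0},{"x":0,"y":0,"z":4,"turn":0},{"x":0,"y":0,"z":4,"turn":0}]' && python3 -m crank '[{"x":0,"y":0,"z":3,"turn":0},{"x":0,"y":0,"z":1.8,"turn":0},{"x":0,"y":0,"z":0,"turn":0}]'
python3 - <<'E'
from h import *
goto(.5885,-.096,.083)
p,d,K,T=load('wr'); 
for n,a,b in (('g',(381,274),(372,385)),('r',(508,276),(505,388)),('w',(648,283),(617,395))):
    A,B=[plane(c[0]/1.5,c[1]/1.5,K,T,.014)[:2] for c in(a,b)]; v=A-B; print(n,'pad',A.round(4),'disc',B.round(4),'len',np.hypot(*v).round(4),'ang',np.arctan2(v[1],v[0]).round(3))
E
```

```text
time: 2.65
tool_pos: [0.5889, -0.0963, 0.1303]
tool_rot: [0.0, 0.995, -0.098, 0.001]
contact_force: [0.2, -0.4, -0.1]
gripper_width: 1.002
grasp_force: 0.0
time: 2.95
tool_pos: [0.5858, -0.0956, 0.0793]
tool_rot: [-0.001, 0.995, -0.098, -0.004]
contact_force: [-0.7, 0.2, -0.1]
gripper_width: 1.001
grasp_force: 0.0
t 3.0 pos [ 0.5858 -0.0956  0.0793] yawY -1.768 tilt 0.42 shift cm [ 0.27 -0.01 -0.37] turn(after shift) 0.0 j6 1.48 w 1.001 F [-0.7  0.2 -0.1]
g pad [ 0.5081 -0.0989] disc [ 0.416  -0.0729] len 0.0957 ang -0.275
r pad [ 0.4872 -0.1962] disc [ 0.3918 -0.1812] len 0.0966 ang -0.155
w pad [ 0.4602 -0.3035] disc [ 0.3672 -0.2724] len 0.0981 ang -0.322
```

```bash
python3 -m crank '[{"x":0,"y":0,"z":0,"turn":0},{"x":0,"y":0,"z":0,"turn":0},{"x":0,"y":0,"z":0,"turn":0}]' && python3 -m crank '[{"x":0,"y":0,"z":0,"turn":0},{"x":0,"y":0,"z":0,"turn":0},{"x":0,"y":0,"z":0,"turn":0},{"x":0,"y":0,"z":0,"turn":0},{"x":0,"y":0,"z":0,"turn":0}]' 0 && python3 -m crank '[{"x":0,"y":0,"z":0,"turn":0},{"x":0,"y":0,"z":0,"turn":0},{"x":0,"y":0,"z":0,"turn":0}]'
```

```text
time: 3.25
tool_pos: [0.5899, -0.0966, 0.0854]
tool_rot: [0.0, 0.995, -0.099, 0.002]
contact_force: [0.1, 0.6, 0.0]
gripper_width: 0.999
grasp_force: 0.0
time: 3.75
tool_pos: [0.5889, -0.0961, 0.0836]
tool_rot: [-0.0, 0.995, -0.099, 0.0]
contact_force: [-0.1, 0.7, 1.9]
gripper_width: 0.365
grasp_force: 59.3
time: 4.05
tool_pos: [0.5889, -0.0961, 0.0836]
tool_rot: [-0.0, 0.995, -0.099, 0.0]
contact_force: [0.4, 0.5, 1.9]
gripper_width: 0.355
grasp_force: 59.3
```

```bash
python3 -m crank '[{"x":0,"y":0,"z":-2,"turn":0},{"x":0,"y":0,"z":-4,"turn":0},{"x":0,"y":0,"z":-4,"turn":0},{"x":0,"y":0,"z":0,"turn":0},{"x":0,"y":0,"z":0,"turn":0}]'
python3 -c "
from h import *
goto(.4872,-.1962,.11)"
```

```text
time: 4.55
tool_pos: [0.5888, -0.0963, 0.1838]
tool_rot: [0.0, 0.995, -0.099, 0.001]
contact_force: [0.3, 0.3, -2.3]
gripper_width: 0.36
grasp_force: 59.5
t 4.5 pos [ 0.5888 -0.0963  0.1838] yawY -1.769 tilt 0.07 shift cm [-8.01 11.79  7.38] turn(after shift) 0.0 j6 1.48 w 0.36 F [ 0.3  0.3 -2.3]
```

```bash
cat >> h.py <<'E'
def pads(n):
    p,d,K,T=grab(n); np.savez('/tmp/'+n,p=p,d=d,K=K,T=T)
    x0,y0,N=.30,-.45,500   # map px (i=row:x, j=col:y), 1 mm
    H=K@T[:3]@np.array([[0,.001,x0],[.001,0,y0],[0,0,.014],[0,0,1]])   # (j,i,1)->pixel
    g=cv2.warpPerspective(cv2.cvtColor(p,cv2.COLOR_RGB2GRAY),H,(N,400),flags=cv2.WARP_INVERSE_MAP|cv2.INTER_LINEAR,borderValue=255)
    k,l,st,ce=cv2.connectedComponentsWithStats((g<75).astype(np.uint8))
    for i in range(1,k):
        a=st[i,4]
        if 330<a<700 and max(st[i,2:4])<31: print(n,'pad',(x0+ce[i,1]/1000).round(4),(y0+ce[i,0]/1000).round(4),'area',a,st[i,2:4])
E
python3 -m crank '[{"x":-2,"y":2.95,"z":0,"turn":0},{"x":-2,"y":2.95,"z":0,"turn":0},{"x":-2,"y":2.95,"z":0,"turn":0},{"x":-2,"y":2.95,"z":0,"turn":0},{"x":0,"y":0,"z":0,"turn":0}]'
python3 - <<'E'
from h import *
for n in ("wrist","top","side"): pads(n)
p=load('wrist')[0]; q=load('side')[0]; save('a1',np.hstack([p,q]),.78)
E
```

```text
time: 5.05
tool_pos: [0.4832, -0.1975, 0.1798]
tool_rot: [-0.001, 0.995, -0.101, -0.003]
contact_force: [0.5, -1.0, -2.5]
gripper_width: 0.359
grasp_force: 59.9
wrist pad 0.46 -0.3032 area 484 [25 25]
wrist pad 0.4871 -0.196 area 421 [23 23]
side pad 0.37 -0.2697 area 460 [27 24]
side pad 0.5932 -0.0837 area 411 [23 24]
```

View pics/a1.png

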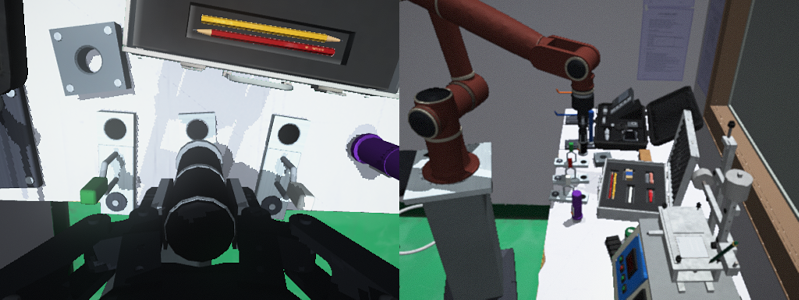

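The pads show clearly ahead of the gauge: red at (197,130), white at (289,133), green at (115,129). The red measurement still holds, so I'll descend in steps.

```bash
python3 -c "
from h import *
goto(.4871,-.1961,.0876)"
python3 -m crank '[{"x":0,"y":0,"z":4,"turn":0},{"x":0,"y":0,"z":4,"turn":0},{"x":0,"y":0,"z":1.6,"turn":0},{"x":0,"y":0,"z":0,"turn":0},{"x":0,"y":0,"z":0,"turn":0}]'; python3 -m crank '[{"x":0,"y":0,"z":0,"turn":0},{"x":0,"y":0,"z":0,"turn":0},{"x":0,"y":0,"z":0,"turn":0}]'
python3 -c "
from h import *
goto(.4871,-.1961,.0736)"
```

```text
t 5.2 pos [ 0.4861 -0.1955  0.1812] yawY -1.769 tilt 0.2 shift cm [0.14 0.06 9.36] turn(after shift) 0.0 j6 1.24 w 0.362 F [ 1.  -0.4 -2. ]
time: 5.7
tool_pos: [0.4874, -0.1954, 0.0872]
tool_rot: [-0.0, 0.995, -0.098, -0.0]
contact_force: [-0.6, 0.4, -1.7]
gripper_width: 0.359
grasp_force: 60.0
time: 6.0
tool_pos: [0.4878, -0.1965, 0.0887]
tool_rot: [0.0, 0.995, -0.099, 0.001]
contact_force: [0.2, 0.1, -1.1]
gripper_width: 0.36
grasp_force: 60.0
t 6.0 pos [ 0.4878 -0.1965  0.0887] yawY -1.769 tilt 0.14 shift cm [-0.08 -0.02  1.51] turn(after shift) 0.0 j6 1.24 w 0.36 F [ 0.2  0.1 -1.1]
```

```bash
for i in 1; do python3 -m crank '[{"x":0,"y":0,"z":0.5,"turn":0},{"x":0,"y":0,"z":0.4,"turn":0},{"x":0,"y":0,"z":0,"turn":0},{"x":0,"y":0,"z":0,"turn":0}]'; python3 -m crank '[{"x":0,"y":0,"z":0.3,"turn":0},{"x":0,"y":0,"z":0,"turn":0},{"x":0,"y":0,"z":0,"turn":0},{"x":0,"y":0,"z":0,"turn":0}]'; done | egrep 'tool_pos|contact'
python3 -m crank '[{"x":0,"y":0,"z":0.2,"turn":0},{"x":0,"y":0,"z":0,"turn":0},{"x":0,"y":0,"z":0,"turn":0},{"x":0,"y":0,"z":0,"turn":0}]'
```

```text
tool_pos: [0.4871, -0.1962, 0.0784]
contact_force: [0.4, -0.5, 0.2]
tool_pos: [0.4871, -0.1961, 0.0755]
contact_force: [-0.6, -0.4, 0.7]
time: 7.2
tool_pos: [0.4872, -0.1962, 0.0736]
tool_rot: [0.0, 0.995, -0.099, 0.0]
contact_force: [0.1, -0.3, 3.3]
gripper_width: 0.359
grasp_force: 60.5
```

Red: about 2.7 N at 10 mm travel, so soft. I'll press briefly to be sure, then lift and go on to green (no yellow).

```bash
python3 -m crank '[{"x":0,"y":0,"z":0.1,"turn":0},{"x":0,"y":0,"z":0,"turn":0},{"x":0,"y":0,"z":0,"turn":0},{"x":0,"y":0,"z":0,"turn":0}]'
python3 -c "
from h import *
p,d,K,T=grab('side'); save('read_r',p[150:280,150:330],4.4)"
python3 -m crank '[{"x":0,"y":0,"z":-3,"turn":0},{"x":0,"y":0,"z":-4,"turn":0},{"x":0,"y":0,"z":-4,"turn":0},{"x":0,"y":0,"z":0,"turn":0},{"x":0,"y":0,"z":0,"turn":0}]'
python3 -c "
from h import *
pads('wrist'); goto(.508,-.0988,.0876)"
```

```text
time: 7.6
tool_pos: [0.4874, -0.1962, 0.0736]
tool_rot: [0.0, 0.995, -0.099, 0.0]
contact_force: [-1.7, 1.1, 8.8]
gripper_width: 0.362
grasp_force: 60.8
time: 8.15
tool_pos: [0.487, -0.1961, 0.1825]
tool_rot: [0.0, 0.995, -0.099, 0.0]
contact_force: [-0.1, 0.1, -2.2]
gripper_width: 0.356
grasp_force: 60.0
wrist pad 0.4601 -0.3033 area 481 [25 25]
wrist pad 0.4882 -0.1965 area 354 [24 21]
t 8.2 pos [ 0.4861 -0.1956  0.1807] yawY -1.769 tilt 0.14 shift cm [ 0.26 -9.91  9.32] turn(after shift) 0.0 j6 1.24 w 0.357 F [-0.  -0.3 -2. ]
```

View pics/read_r.png

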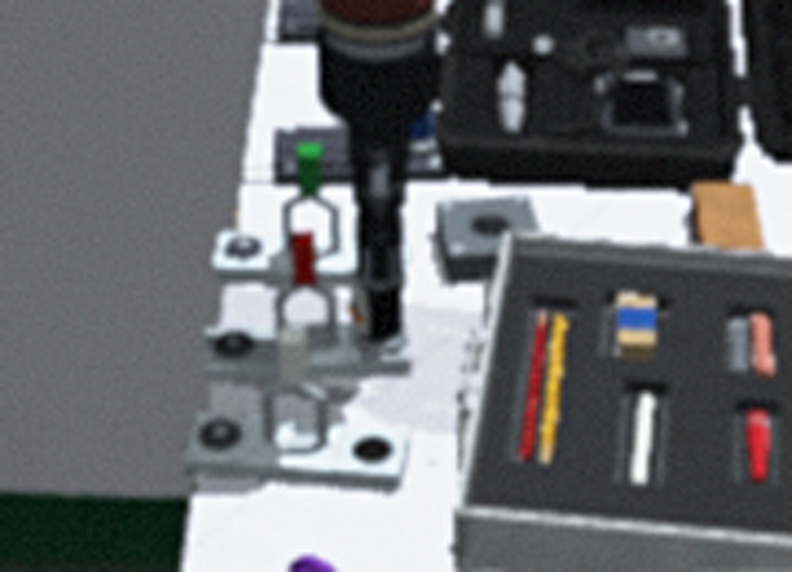

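The gauge foot sits on the red sled's plate at (390,345). Next is green.

```bash
python3 -m crank '[{"x":0.1,"y":-3.3,"z":0,"turn":0},{"x":0.1,"y":-3.3,"z":0,"turn":0},{"x":0,"y":-3.3,"z":0,"turn":0},{"x":0,"y":0,"z":0,"turn":0},{"x":0,"y":0,"z":0,"turn":0}]' >/dev/null; python3 -c "
from h import *
pads('wrist'); goto(.508,-.0988,.0876)"
```

```text
wrist pad 0.4601 -0.3028 area 503 [25 25]
wrist pad 0.4872 -0.1955 area 468 [25 25]
wrist pad 0.5089 -0.0992 area 395 [24 23]
t 8.8 pos [ 0.5073 -0.0993  0.1801] yawY -1.769 tilt 0.21 shift cm [ 0.09 -0.06  9.25] turn(after shift) 0.0 j6 1.43 w 0.357 F [ 0.  -0.1 -0.4]
```

```bash
(python3 -m crank '[{"x":0,"y":0,"z":4,"turn":0},{"x":0,"y":0,"z":4,"turn":0},{"x":0,"y":0,"z":1.5,"turn":0},{"x":0,"y":0,"z":0,"turn":0},{"x":0,"y":0,"z":0,"turn":0}]'; python3 -m crank '[{"x":0,"y":0,"z":0.5,"turn":0},{"x":0,"y":0,"z":0.4,"turn":0},{"x":0,"y":0,"z":0,"turn":0},{"x":0,"y":0,"z":0,"turn":0},{"x":0,"y":0,"z":0,"turn":0}]'; python3 -m crank '[{"x":0,"y":0,"z":0.3,"turn":0},{"x":0,"y":0,"z":0,"turn":0},{"x":0,"y":0,"z":0,"turn":0},{"x":0,"y":0,"z":0,"turn":0}]'; python3 -m crank '[{"x":0,"y":0,"z":0.3,"turn":0},{"x":0,"y":0,"z":0,"turn":0},{"x":0,"y":0,"z":0,"turn":0},{"x":0,"y":0,"z":0,"turn":0}]')| egrep 'tool_pos|contact'
```

```text
tool_pos: [0.5091, -0.1002, 0.0884]
contact_force: [0.1, -0.0, -1.4]
tool_pos: [0.5096, -0.0998, 0.0796]
contact_force: [1.3, -1.6, 1.5]
tool_pos: [0.5092, -0.0997, 0.076]
contact_force: [3.4, -2.1, 4.5]
tool_pos: [0.5094, -0.0996, 0.0736]
contact_force: [2.1, -1.0, 8.2]
```

Green: 0.67 N/mm, so firm. I'll press a bit more to be sure the foot is flat, lift, and go to white.

```bash
python3 -m crank '[{"x":0,"y":0,"z":0.1,"turn":0},{"x":0,"y":0,"z":0,"turn":0},{"x":0,"y":0,"z":0,"turn":0},{"x":0,"y":0,"z":0,"turn":0}]'
python3 -m crank '[{"x":0,"y":0,"z":-3,"turn":0},{"x":0,"y":0,"z":-4,"turn":0},{"x":0,"y":0,"z":-4,"turn":0},{"x":0,"y":0,"z":0,"turn":0},{"x":0,"y":0,"z":0,"turn":0}]'
python3 -c "
from h import *
pads('wrist'); goto(.4601,-.3030,.0876)"
```

```text
time: 10.95
tool_pos: [0.5096, -0.0997, 0.0735]
tool_rot: [0.0, 0.995, -0.099, 0.001]
contact_force: [1.4, -0.6, 12.7]
gripper_width: 0.358
grasp_force: 61.6
time: 11.45
tool_pos: [0.5072, -0.0988, 0.1802]
tool_rot: [-0.001, 0.995, -0.099, -0.002]
contact_force: [-0.1, 0.2, -2.9]
gripper_width: 0.365
grasp_force: 60.3
wrist pad 0.4601 -0.3028 area 503 [25 25]
wrist pad 0.4872 -0.1955 area 473 [26 25]
wrist pad 0.509 -0.0991 area 390 [24 21]
t 11.5 pos [ 0.5064 -0.0986  0.1787] yawY -1.769 tilt 0.34 shift cm [-0.47 20.96  9.09] turn(after shift) 0.0 j6 1.43 w 0.361 F [ 0.5  0.2 -1.7]
```

```bash
(python3 -m crank '[{"x":-0.17,"y":4.18,"z":0,"turn":0},{"x":-0.17,"y":4.18,"z":0,"turn":0},{"x":-0.17,"y":4.18,"z":0,"turn":0},{"x":-0.17,"y":4.18,"z":0,"turn":0},{"x":-0.17,"y":4.18,"z":0,"turn":0}]';python3 -m crank '[{"x":0,"y":0,"z":0,"turn":0},{"x":0,"y":0,"z":0,"turn":0},{"x":0,"y":0,"z":0,"turn":0},{"x":0,"y":0,"z":0,"turn":0}]') | grep tool_pos; python3 -c "
from h import *
pads('wrist'); goto(.4601,-.3030,.0876)"
```

```text
tool_pos: [0.4565, -0.3025, 0.1774]
tool_pos: [0.4588, -0.3011, 0.1801]
wrist pad 0.4605 -0.3039 area 395 [24 22]
wrist pad 0.5081 -0.0995 area 497 [26 25]
t 12.4 pos [ 0.459  -0.3013  0.1806] yawY -1.767 tilt 0.08 shift cm [0.15 0.16 9.3 ] turn(after shift) 0.0 j6 1.05 w 0.362 F [-0.2  0.4 -2.5]
```

```bash
(python3 -m crank '[{"x":0.1,"y":0.15,"z":4,"turn":0},{"x":0,"y":0,"z":4,"turn":0},{"x":0,"y":0,"z":1.3,"turn":0},{"x":0,"y":0,"z":0,"turn":0},{"x":0,"y":0,"z":0,"turn":0}]'; python3 -m crank '[{"x":0,"y":0,"z":0.5,"turn":0},{"x":0,"y":0,"z":0.4,"turn":0},{"x":0,"y":0,"z":0,"turn":0},{"x":0,"y":0,"z":0,"turn":0},{"x":0,"y":0,"z":0,"turn":0}]'; python3 -m crank '[{"x":0,"y":0,"z":0.3,"turn":0},{"x":0,"y":0,"z":0,"turn":0},{"x":0,"y":0,"z":0,"turn":0},{"x":0,"y":0,"z":0,"turn":0}]'; python3 -m crank '[{"x":0,"y":0,"z":0.3,"turn":0},{"x":0,"y":0,"z":0,"turn":0},{"x":0,"y":0,"z":0,"turn":0},{"x":0,"y":0,"z":0,"turn":0}]')| egrep 'tool_pos|contact'; python3 -c "
from h import *
p=grab('side')[0]; save('a2',p[130:290,150:350],3.7)"
```

```text
tool_pos: [0.4606, -0.3046, 0.0898]
contact_force: [0.2, -0.1, -1.5]
tool_pos: [0.46, -0.3047, 0.08]
contact_force: [1.7, -0.9, -0.7]
tool_pos: [0.4598, -0.3045, 0.0765]
contact_force: [0.4, -0.6, 0.2]
tool_pos: [0.4598, -0.3045, 0.0736]
contact_force: [0.9, -0.1, 2.8]
```

View pics/a2.png

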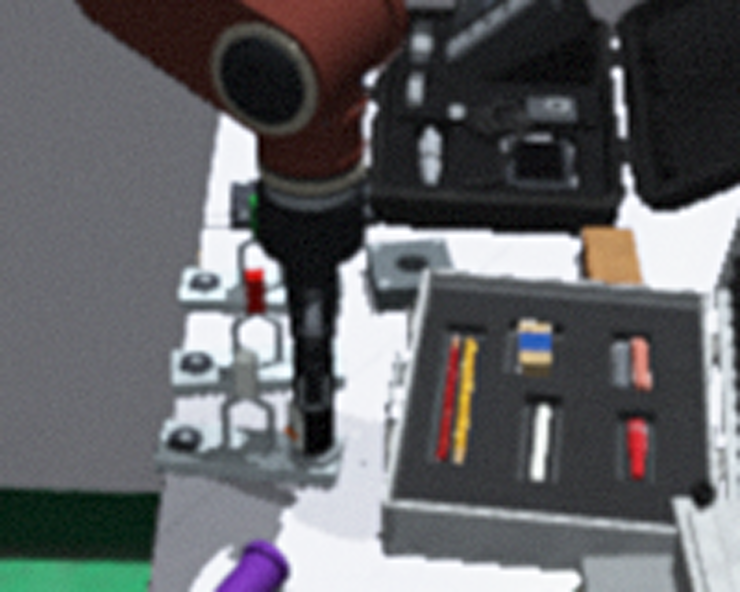

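White: about 2 N at 10 mm, so soft; the foot is on the white plate at (318,455). The purple look-alike at (265,570) seems to lean, so I'll check it after lifting.

```bash
python3 -m crank '[{"x":0,"y":0,"z":0.1,"turn":0},{"x":0,"y":0,"z":0,"turn":0},{"x":0,"y":0,"z":0,"turn":0},{"x":0,"y":0,"z":0,"turn":0}]'
python3 -m crank '[{"x":0,"y":0,"z":-3,"turn":0},{"x":0,"y":0,"z":-4,"turn":0},{"x":0,"y":0,"z":-4,"turn":0},{"x":0,"y":0,"z":0,"turn":0},{"x":0,"y":0,"z":0,"turn":0}]'
python3 -c "
from h import *
p=grab('side')[0]; save('a3',p[130:320,150:350],3.1)
goto(.589,-.096,.17)"
```

```text
time: 14.7
tool_pos: [0.46, -0.3046, 0.0735]
tool_rot: [0.0, 0.995, -0.099, 0.0]
contact_force: [-0.8, 0.6, 7.2]
gripper_width: 0.364
grasp_force: 61.5
time: 15.2
tool_pos: [0.4594, -0.3042, 0.1823]
tool_rot: [-0.0, 0.995, -0.099, -0.0]
contact_force: [-1.1, 0.4, -2.1]
gripper_width: 0.358
grasp_force: 60.7
t 15.2 pos [ 0.4587 -0.3035  0.1805] yawY -1.769 tilt 0.19 shift cm [  8.7  -22.91   1.06] turn(after shift) 0.0 j6 1.05 w 0.357 F [ 0.2  0.8 -2.1]
```

View pics/a3.png

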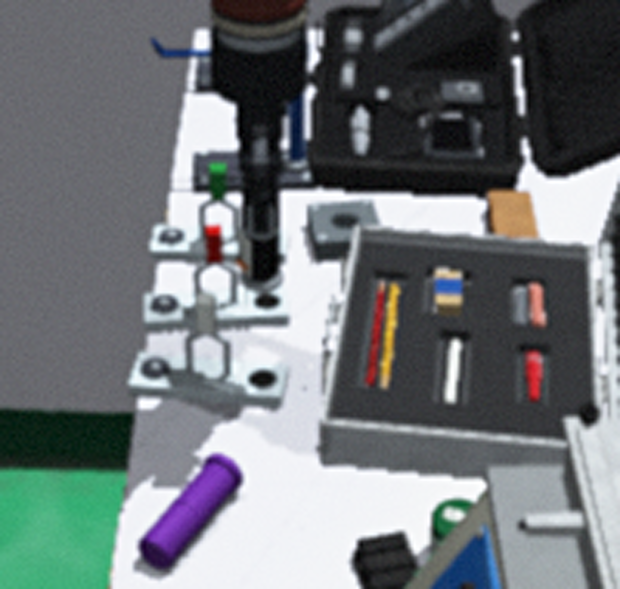

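The purple look-alike is lying on the table, at (190,510); the gripper's side probably nudged it. It is at rest on the table, so I'll keep clear of it. Back to the dock.

```bash
python3 -m crank '[{"x":1.7,"y":-4.58,"z":0,"turn":0},{"x":1.7,"y":-4.58,"z":0,"turn":0},{"x":1.7,"y":-4.58,"z":0,"turn":0},{"x":1.7,"y":-4.58,"z":0,"turn":0},{"x":1.7,"y":-4.58,"z":0,"turn":0}]' >/dev/null;python3 -m crank '[{"x":0,"y":0,"z":0,"turn":0},{"x":0,"y":0,"z":0,"turn":0},{"x":0,"y":0,"z":0,"turn":0},{"x":0,"y":0,"z":0,"turn":0}]' | grep tool_pos; python3 - <<'E'
from h import *
goto(.5889,-.0961,.11)
p,d,K,T=grab('side'); W=world(d,K,T); h=cv2.cvtColor(p,cv2.COLOR_RGB2HSV).astype(int); q=(h[...,0]>128)&(h[...,0]<150)&(h[...,1]>130)&(W[...,1]>-.6)&(W[...,2]<.1); a=W[q]; print(len(a),cv2.minAreaRect((a[:,:2]*1000).astype(np.float32)),a.min(0),a.max(0))
E
```

```text
tool_pos: [0.587, -0.0975, 0.1811]
t 16.1 pos [ 0.587  -0.0975  0.1811] yawY -1.771 tilt 0.12 shift cm [ 0.17 -0.17  7.11] turn(after shift) 0.0 j6 1.48 w 0.358 F [-0.  -0.5 -1.2]
466 ((639.34375, -98.0018310546875), (973.431884765625, 218.0803680419922), 41.333274841308594) [ 0.33031926 -0.49881869  0.00355064] [0.99078685 0.2393865  0.08333194]
```

```bash
python3 -m crank '[{"x":0.15,"y":-0.15,"z":3.5,"turn":0},{"x":0,"y":0,"z":3,"turn":0},{"x":0,"y":0,"z":0,"turn":0},{"x":0,"y":0,"z":0,"turn":0},{"x":0,"y":0,"z":0,"turn":0}]' | grep tool_pos; python3 -c "
from h import *
goto(.5889,-.0961,.0836)"
```

```text
tool_pos: [0.591, -0.0962, 0.1196]
t 16.7 pos [ 0.591  -0.0962  0.1196] yawY -1.77 tilt 0.2 shift cm [-0.22  0.03  3.6 ] turn(after shift) 0.0 j6 1.48 w 0.357 F [-0.7 -0.3 -1.8]
```

```bash
python3 -m crank '[{"x":0,"y":0,"z":1.6,"turn":0},{"x":0,"y":0,"z":1.5,"turn":0},{"x":0,"y":0,"z":0,"turn":0},{"x":0,"y":0,"z":0,"turn":0},{"x":0,"y":0,"z":0,"turn":0}]' | egrep 'tool_pos|cont';python3 -m crank '[{"x":0,"y":0,"z":0.3,"turn":0},{"x":0,"y":0,"z":0,"turn":0},{"x":0,"y":0,"z":0,"turn":0}]' | egrep 'tool_pos|cont'
```

```text
tool_pos: [0.5896, -0.0953, 0.0861]
contact_force: [1.0, 0.3, -2.2]
tool_pos: [0.5902, -0.0954, 0.0836]
contact_force: [0.1, 0.1, -0.9]
```

```bash
(python3 -m crank '[{"x":0,"y":0,"z":0,"turn":0},{"x":0,"y":0,"z":0,"turn":0},{"x":0,"y":0,"z":0,"turn":0},{"x":0,"y":0,"z":0,"turn":0},{"x":0,"y":0,"z":0,"turn":0}]' 100; python3 -m crank '[{"x":0,"y":0,"z":-2,"turn":0},{"x":0,"y":0,"z":-4,"turn":0},{"x":0,"y":0,"z":-4,"turn":0},{"x":0,"y":0,"z":-4,"turn":0},{"x":0,"y":0,"z":0,"turn":0}]';python3 -m crank '[{"x":-4.5,"y":0,"z":-2,"turn":0},{"x":-4.5,"y":0,"z":0,"turn":0},{"x":-3,"y":0,"z":0,"turn":0},{"x":0,"y":0,"z":0,"turn":0},{"x":0,"y":0,"z":0,"turn":0}]') |egrep 'tool_pos|width'
python3 - <<'E'
from h import *
p,W=gauge(); pads('wrist'); save('wr3',p,1.2)
h=cv2.cvtColor(p,cv2.COLOR_RGB2HSV).astype(int)
for n,(u,v) in dict(g=(0,0)).items(): pass
q=(W[...,2]>.096)&(W[...,2]<.106)&(W[...,0]<.52)&(W[...,0]>.35)&(W[...,1]<-.03)
k,l,st,ce=cv2.connectedComponentsWithStats(q.astype(np.uint8))
for i in range(1,k):
    if st[i,4]>40: w=W[l==i]; print('grip top',st[i,4],((w.min(0)+w.max(0))/2).round(4),(w.max(0)-w.min(0)).round(3),np.median(p[l==i],0))
goto(.462,-.086,.2,-.275)
E
```

```text
tool_pos: [0.5898, -0.0954, 0.0833]
gripper_width: 0.996
tool_pos: [0.5934, -0.0964, 0.2317]
gripper_width: 1.002
tool_pos: [0.472, -0.0717, 0.2431]
gripper_width: 0.999
1729 ((589.7890014648438, -95.4224853515625), 16.207456588745117) 0.12854263427384394
wrist pad 0.46 -0.3029 area 496 [25 25]
wrist pad 0.4872 -0.1955 area 479 [25 25]
wrist pad 0.508 -0.0989 area 430 [23 23]
grip top 303 [ 0.4617 -0.0856  0.0989] [0.018 0.018 0.006] [ 74. 149.  95.]
grip top 299 [ 0.4396 -0.1872  0.0989] [0.016 0.016 0.006] [195.  36.  33.]
grip top 308 [ 0.4148 -0.2854  0.099 ] [0.018 0.017 0.006] [233. 235. 235.]
t 19.1 pos [ 0.4728 -0.0719  0.2433] yawY -1.769 tilt 0.01 shift cm [-0.78  1.59  4.33] turn(after shift) -1.494 j6 1.46 w 1.004 F [ 0.  -0.2 -0.2]
```

View pics/wr3.png

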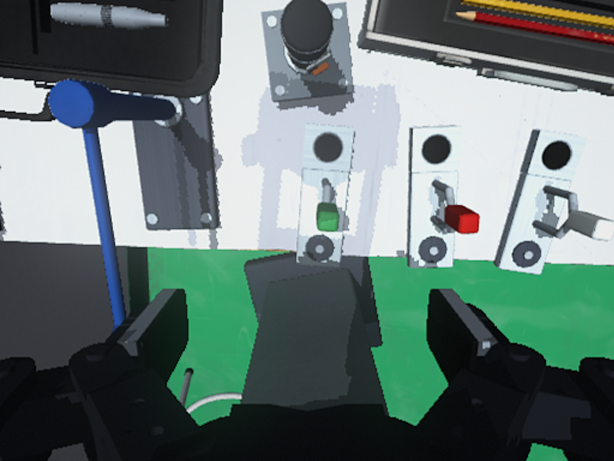

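The gauge stands in its dock, at (305,40). The grip blocks are green (327,217), red (461,220) and white (590,225). The pads have not moved. I'll take green first, to the blue hook.

```bash
(python3 -m crank '[{"x":-0.8,"y":1.6,"z":4,"turn":0},{"x":0,"y":0,"z":0,"turn":-0.149},{"x":0,"y":0,"z":0,"turn":-0.149},{"x":0,"y":0,"z":0,"turn":-0.149},{"x":0,"y":0,"z":0,"turn":-0.149}]' 55;python3 -m crank '[{"x":0,"y":0,"z":0,"turn":-0.149},{"x":0,"y":0,"z":0,"turn":-0.149},{"x":0,"y":0,"z":0,"turn":-0.149},{"x":0,"y":0,"z":0,"turn":-0.149},{"x":0,"y":0,"z":0,"turn":-0.149}]';python3 -m crank '[{"x":0,"y":0,"z":0,"turn":-0.149},{"x":0,"y":0,"z":0,"turn":0},{"x":0,"y":0,"z":0,"turn":0},{"x":0,"y":0,"z":0,"turn":0}]')|grep tool_pos
python3 - <<'E'
from h import *
goto(.4617,-.0856,.068,-.275)
p,d,K,T=load('wr'); W=world(d,K,T); h=cv2.cvtColor(p,cv2.COLOR_RGB2HSV).astype(int)
q=(h[...,0]>105)&(h[...,0]<125)&(h[...,1]>130)&(W[...,2]>.135)&(W[...,2]<.18)&(d>0); a=W[q]
head=a[a[:,2]>.162]; head=head[head[:,0]>.53]; print('blue head',cv2.minEnclosingCircle((head[:,:2]*1000).astype(np.float32)),head[:,2].max(),len(a))
b=a[(a[:,0]<.545)&(a[:,2]<.162)]; f=np.polyfit(b[:,0],b[:,1],1); print('prong slope',f,np.arctan(f[0]),b[:,0].min(),'ztop',np.percentile(b[:,2],90))
p,d,K,T=load('top'); p,d,K,T=grab('top'); W=world(d,K,T); h=cv2.cvtColor(p,cv2.COLOR_RGB2HSV).astype(int)
for nm,lo,hi,s in (('o',7,20,.24),('b',105,125,.04)):
    q=(h[...,0]>lo)&(h[...,0]<hi)&(h[...,1]>120)&(W[...,2]>.13)&(W[...,2]<.18)&(np.abs(W[...,1]-s)<.08)&(W[...,0]<.7)&(W[...,0]>.4); a=W[q]; 
    if len(a)<20: print('few',nm);continue
    v=np.argwhere(q); b=a[a[:,0]<a[:,0].max()-.04]; f=np.polyfit(b[:,0],b[:,1],1); print(nm,len(a),f,np.arctan(f[0]),'x',a[:,0].min(),a[:,0].max(),'headtop',a[a[:,0]>a[:,0].max()-.03].mean(0))
E
```

```text
tool_pos: [0.462, -0.0862, 0.203]
tool_pos: [0.4621, -0.0861, 0.2031]
tool_pos: [0.4615, -0.0859, 0.2032]
t 20.5 pos [ 0.4615 -0.0859  0.2032] yawY -0.281 tilt 0.02 shift cm [ 0.04  0.02 13.52] turn(after shift) -0.006 j6 -0.06 w 0.546 F [0.2 0.1 0.1]
blue head ((568.9754638671875, 35.06256866455078), 12.348062515258789) 0.1680895111110631 2833
prong slope [-0.17736066  0.13569481] -0.1755352585743105 0.4322203444231045 ztop 0.1545165158681114
o 134 [-0.20736452  0.37142697] -0.204466698885917 x 0.4640676705479094 0.6181420178890065 headtop [0.60595616 0.24333116 0.16163354]
b 144 [-0.17993515  0.13893418] -0.17803011853563783 x 0.45098481031228604 0.5811531383625482 headtop [0.56807488 0.03600417 0.16239341]
```

```bash
(python3 -m crank '[{"x":0,"y":0,"z":4.5,"turn":0},{"x":0,"y":0,"z":4.5,"turn":0},{"x":0,"y":0,"z":3,"turn":0},{"x":0,"y":0,"z":1.5,"turn":0},{"x":0,"y":0,"z":0,"turn":0}]'; python3 -m crank '[{"x":0,"y":0,"z":0,"turn":0},{"x":0,"y":0,"z":0,"turn":0}]'; python3 -m crank '[{"x":0,"y":0,"z":0,"turn":0},{"x":0,"y":0,"z":0,"turn":0},{"x":0,"y":0,"z":0,"turn":0},{"x":0,"y":0,"z":0,"turn":0},{"x":0,"y":0,"z":0,"turn":0}]' 0;python3 -m crank '[{"x":0,"y":0,"z":0,"turn":0},{"x":0,"y":0,"z":0,"turn":0},{"x":0,"y":0,"z":0,"turn":0}]' )|egrep -v 'time|rot'
```

```text
tool_pos: [0.4589, -0.0851, 0.0653]
contact_force: [0.0, 0.2, 0.6]
gripper_width: 0.549
grasp_force: 0.0
tool_pos: [0.4625, -0.0863, 0.0701]
contact_force: [0.4, 0.5, -0.1]
gripper_width: 0.548
grasp_force: 0.0
tool_pos: [0.462, -0.0861, 0.0695]
contact_force: [0.0, 0.7, 5.8]
gripper_width: 0.175
grasp_force: 59.5
tool_pos: [0.462, -0.0861, 0.0695]
contact_force: [-1.6, 0.4, 6.1]
gripper_width: 0.176
grasp_force: 59.5
```

```bash
(python3 -m crank '[{"x":0,"y":0,"z":-2,"turn":0},{"x":0,"y":0,"z":-4,"turn":0},{"x":0,"y":0,"z":-4,"turn":0},{"x":0,"y":0,"z":-4,"turn":0},{"x":0,"y":0,"z":-4,"turn":0}]';python3 -m crank '[{"x":0,"y":0,"z":0,"turn":0.147},{"x":0,"y":0,"z":0,"turn":0.147},{"x":0,"y":0,"z":0,"turn":0.147},{"x":0,"y":0,"z":0,"turn":0.147},{"x":0,"y":0,"z":0,"turn":0.147}]';python3 -m crank '[{"x":0,"y":0,"z":0,"turn":0.147},{"x":0,"y":0,"z":0,"turn":0.147},{"x":0,"y":0,"z":0,"turn":0.147},{"x":0,"y":0,"z":0,"turn":0.147},{"x":0,"y":0,"z":0,"turn":0.147}]'; python3 -m crank '[{"x":0,"y":0,"z":0,"turn":0},{"x":0,"y":0,"z":0,"turn":0},{"x":0,"y":0,"z":0,"turn":0}]')|egrep -v 'time|rot'
python3 -c "
from h import *
goto(.377,.0693,.191,-1.747)"
```

```text
tool_pos: [0.4603, -0.0855, 0.2485]
contact_force: [0.3, -0.2, -1.5]
gripper_width: 0.179
grasp_force: 59.1
tool_pos: [0.4604, -0.0856, 0.2468]
contact_force: [-0.0, 0.4, -2.6]
gripper_width: 0.174
grasp_force: 59.1
tool_pos: [0.4604, -0.0856, 0.2468]
contact_force: [0.8, 0.0, -2.2]
gripper_width: 0.174
grasp_force: 59.1
tool_pos: [0.4609, -0.0858, 0.2478]
contact_force: [0.4, 1.3, -2.8]
gripper_width: 0.173
grasp_force: 59.1
t 23.9 pos [ 0.4609 -0.0858  0.2478] yawY -1.747 tilt 0.05 shift cm [-10.98 -13.79   5.69] turn(after shift) 0.0 j6 1.4 w 0.173 F [ 0.4  1.3 -2.8]
```

```bash
(python3 -m crank '[{"x":-2.75,"y":-3.45,"z":0,"turn":0},{"x":-2.75,"y":-3.45,"z":0,"turn":0},{"x":-2.75,"y":-3.45,"z":0,"turn":0},{"x":-2.75,"y":-3.45,"z":0,"turn":0},{"x":0,"y":0,"z":0,"turn":0}]';python3 -m crank '[{"x":0,"y":0,"z":3,"turn":0},{"x":0,"y":0,"z":2.7,"turn":0},{"x":0,"y":0,"z":0,"turn":0},{"x":0,"y":0,"z":0,"turn":0},{"x":0,"y":0,"z":0,"turn":0}]')|egrep 'pos|force'
python3 - <<'E'
from h import *
goto(.377,.0693,.191,-1.747)
p=grab('wrist')[0]; q=grab('side')[0]; save('b1',np.hstack([p[:,:],q[:]]),.78)
E
```

```text
tool_pos: [0.3755, 0.0729, 0.2483]
contact_force: [-0.4, 0.2, -1.8]
grasp_force: 59.8
tool_pos: [0.3784, 0.0692, 0.1932]
contact_force: [0.7, 0.2, -2.6]
grasp_force: 59.7
t 24.9 pos [0.3784 0.0692 0.1932] yawY -1.749 tilt 0.15 shift cm [-0.14  0.01  0.22] turn(after shift) -0.002 j6 1.74 w 0.176 F [ 0.7  0.2 -2.6]
```

View pics/b1.png

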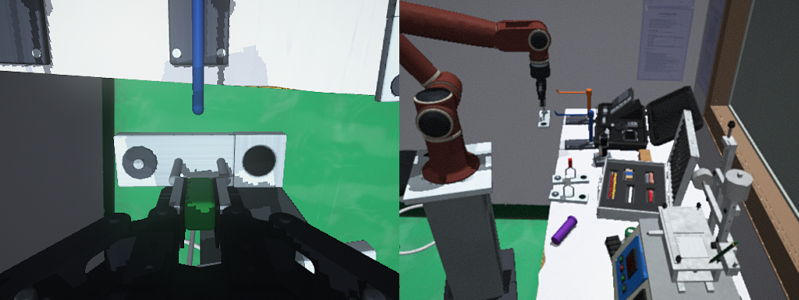

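The sled hangs level with its handle in line below the tip at (198,110). I'll slide it on along the prong.

```bash
(python3 -m crank '[{"x":2.5,"y":0,"z":0,"turn":0},{"x":2.5,"y":0,"z":0,"turn":0},{"x":2.5,"y":0,"z":0,"turn":0},{"x":2.5,"y":0,"z":0,"turn":0},{"x":2.3,"y":0,"z":0,"turn":0}]';python3 -m crank '[{"x":0,"y":0,"z":0,"turn":0},{"x":0,"y":0,"z":0,"turn":0},{"x":0,"y":0,"z":0,"turn":0}]')|egrep 'pos|force'
python3 - <<'E'
from h import *
goto(.569-.07*.9845,.0352+.07*.175,.165)
E
```

```text
tool_pos: [0.5004, 0.0472, 0.1925]
contact_force: [-0.9, 0.2, -1.4]
grasp_force: 59.8
tool_pos: [0.4981, 0.0478, 0.1917]
contact_force: [-0.5, -0.7, -1.0]
grasp_force: 59.8
t 25.8 pos [0.4981 0.0478 0.1917] yawY -1.749 tilt 0.01 shift cm [ 0.2  -0.    2.67] turn(after shift) 0.0 j6 1.7 w 0.17 F [-0.5 -0.7 -1. ]
```

Lateral error is nil. I'll lower it onto the prong in steps.

```bash
(python3 -m crank '[{"x":0,"y":0,"z":1.2,"turn":0},{"x":0,"y":0,"z":1,"turn":0},{"x":0,"y":0,"z":0,"turn":0},{"x":0,"y":0,"z":0,"turn":0}]';python3 -m crank '[{"x":0,"y":0,"z":0.4,"turn":0},{"x":0,"y":0,"z":0,"turn":0},{"x":0,"y":0,"z":0,"turn":0}]')|egrep 'pos|force'
```

```text
tool_pos: [0.4977, 0.0478, 0.1685]
contact_force: [0.6, -0.1, -1.7]
grasp_force: 59.9
tool_pos: [0.499, 0.0479, 0.1661]
contact_force: [-0.5, 1.4, 1.9]
grasp_force: 60.4
```

```bash
(python3 -m crank '[{"x":0,"y":0,"z":0,"turn":0},{"x":0,"y":0,"z":0,"turn":0},{"x":0,"y":0,"z":0,"turn":0},{"x":0,"y":0,"z":0,"turn":0},{"x":0,"y":0,"z":0,"turn":0}]' 55;python3 -m crank '[{"x":0,"y":0,"z":-1,"turn":0},{"x":0,"y":0,"z":-3,"turn":0},{"x":0,"y":0,"z":-3,"turn":0},{"x":0,"y":0,"z":-3,"turn":0},{"x":0,"y":0,"z":0,"turn":0}]')|egrep 'pos|force|width'
python3 - <<'E'
from h import *
goto(.4396,-.1872,.25,-.155)
save('b2',np.hstack([grab('wrist')[0],grab('side')[0]]),.78)
E
```

```text
tool_pos: [0.4984, 0.0476, 0.1652]
contact_force: [-0.7, 0.1, -0.3]
gripper_width: 0.553
grasp_force: 0.0
tool_pos: [0.501, 0.0476, 0.272]
contact_force: [0.8, 0.1, 0.2]
gripper_width: 0.549
grasp_force: 0.0
t 27.4 pos [0.501  0.0476 0.272 ] yawY -1.749 tilt 0.6 shift cm [-1.9  24.19  2.15] turn(after shift) 1.548 j6 1.7 w 0.549 F [0.8 0.1 0.2]
```

View pics/b2.png

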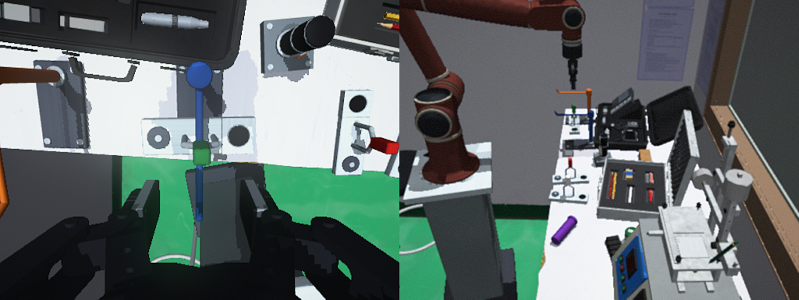

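Green hangs level on the blue prong, at (200,150). Next is red.

```bash
(python3 -m crank '[{"x":-0.38,"y":4.84,"z":0,"turn":0},{"x":-0.38,"y":4.84,"z":0,"turn":0},{"x":-0.38,"y":4.84,"z":0,"turn":0},{"x":-0.38,"y":4.84,"z":0,"turn":0},{"x":-0.38,"y":4.84,"z":0,"turn":0}]';python3 -m crank '[{"x":0,"y":0,"z":0,"turn":-0.148},{"x":0,"y":0,"z":0,"turn":-0.148},{"x":0,"y":0,"z":0,"turn":-0.148},{"x":0,"y":0,"z":0,"turn":-0.148},{"x":0,"y":0,"z":0,"turn":-0.148}]';python3 -m crank '[{"x":0,"y":0,"z":0,"turn":-0.148},{"x":0,"y":0,"z":0,"turn":-0.148},{"x":0,"y":0,"z":0,"turn":-0.148},{"x":0,"y":0,"z":0,"turn":-0.148},{"x":0,"y":0,"z":0,"turn":-0.148}]';python3 -m crank '[{"x":0,"y":0,"z":3,"turn":-0.11},{"x":0,"y":0,"z":3,"turn":0},{"x":0,"y":0,"z":0,"turn":0},{"x":0,"y":0,"z":0,"turn":0},{"x":0,"y":0,"z":0,"turn":0}]')|egrep 'pos'
cat >> h.py <<'E'
def grips():
    for n in ('wrist','side'):
        p,d,K,T=grab(n); W=world(d,K,T)
        q=(W[...,2]>.096)&(W[...,2]<.106)&(W[...,0]<.52)&(W[...,0]>.33)&(W[...,1]<-.03)&(W[...,1]>-.4)
        k,l,st,ce=cv2.connectedComponentsWithStats(q.astype(np.uint8))
        for i in range(1,k):
            if st[i,4]>(40 if n=='wrist' else 8): w=W[l==i]; print(n,'grip',st[i,4],((w.min(0)+w.max(0))/2).round(4),(w.max(0)-w.min(0)).round(3),np.median(p[l==i],0))
        if n=='wrist': np.savez('/tmp/wr',p=p,d=d,K=K,T=T)
E
python3 - <<'E'
from h import *
goto(.4396,-.1872,.068,-.155); grips(); pads('wrist')
E
```

```text
tool_pos: [0.4353, -0.1883, 0.2637]
tool_pos: [0.436, -0.1868, 0.2634]
tool_pos: [0.4361, -0.1867, 0.2634]
tool_pos: [0.4374, -0.1875, 0.2067]
t 29.6 pos [ 0.4374 -0.1875  0.2067] yawY -0.159 tilt 0.11 shift cm [ 0.07  0.19 13.87] turn(after shift) -0.004 j6 -0.4 w 0.545 F [ 0.1 -0.3  0.4]
wrist grip 391 [ 0.439  -0.1884  0.0993] [0.017 0.017 0.007] [171.  69.  71.]
wrist grip 315 [ 0.4142 -0.2868  0.0987] [0.018 0.018 0.005] [236. 238. 238.]
side grip 18 [ 0.4398 -0.1908  0.0991] [0.016 0.016 0.005] [186.   72.5  75. ]
side grip 22 [ 0.4152 -0.2904  0.0991] [0.017 0.02  0.006] [240.5 242.5 241. ]
wrist pad 0.4598 -0.3028 area 451 [24 25]
wrist pad 0.4869 -0.1956 area 455 [24 25]
```

```bash
(python3 -m crank '[{"x":0,"y":0.2,"z":4.5,"turn":0},{"x":0,"y":0,"z":4.5,"turn":0},{"x":0,"y":0,"z":3,"turn":0},{"x":0,"y":0,"z":1.6,"turn":0},{"x":0,"y":0,"z":0,"turn":0}]'; python3 -m crank '[{"x":0,"y":0,"z":0,"turn":0},{"x":0,"y":0,"z":0,"turn":0}]'; python3 -m crank '[{"x":0,"y":0,"z":0,"turn":0},{"x":0,"y":0,"z":0,"turn":0},{"x":0,"y":0,"z":0,"turn":0},{"x":0,"y":0,"z":0,"turn":0},{"x":0,"y":0,"z":0,"turn":0}]' 0;python3 -m crank '[{"x":0,"y":0,"z":0,"turn":0},{"x":0,"y":0,"z":0,"turn":0},{"x":0,"y":0,"z":0,"turn":0}]' )|egrep -v 'time|rot'
```

```text
tool_pos: [0.4373, -0.1865, 0.0671]
contact_force: [-0.4, 0.6, 0.3]
gripper_width: 0.548
grasp_force: 0.0
tool_pos: [0.4402, -0.1883, 0.0715]
contact_force: [-0.6, 1.2, -0.1]
gripper_width: 0.552
grasp_force: 0.0
tool_pos: [0.4396, -0.1879, 0.0706]
contact_force: [-1.2, -0.2, 6.1]
gripper_width: 0.177
grasp_force: 59.6
tool_pos: [0.4396, -0.188, 0.0706]
contact_force: [-0.8, 0.6, 6.6]
gripper_width: 0.173
grasp_force: 59.6
```

```bash
(python3 -m crank '[{"x":0,"y":0,"z":-3,"turn":0},{"x":0,"y":0,"z":-4,"turn":0},{"x":0,"y":0,"z":-5,"turn":0},{"x":0,"y":0,"z":-5,"turn":0},{"x":0,"y":0,"z":-5,"turn":0}]';python3 -m crank '[{"x":0,"y":0,"z":0,"turn":0.147},{"x":0,"y":0,"z":0,"turn":0.147},{"x":0,"y":0,"z":0,"turn":0.147},{"x":0,"y":0,"z":0,"turn":0.147},{"x":0,"y":0,"z":0,"turn":0.147}]';python3 -m crank '[{"x":0,"y":0,"z":0,"turn":0.147},{"x":0,"y":0,"z":0,"turn":0.147},{"x":0,"y":0,"z":0,"turn":0.147},{"x":0,"y":0,"z":0,"turn":0.147},{"x":0,"y":0,"z":0,"turn":0.147}]'; python3 -m crank '[{"x":0,"y":0,"z":0,"turn":0.147},{"x":0,"y":0,"z":0,"turn":0},{"x":0,"y":0,"z":0,"turn":0}]'
python3 -m crank '[{"x":-1.21,"y":-4.56,"z":0,"turn":0},{"x":-1.21,"y":-4.56,"z":0,"turn":0},{"x":-1.21,"y":-4.56,"z":0,"turn":0},{"x":-1.21,"y":-4.56,"z":0,"turn":0},{"x":-1.21,"y":-4.56,"z":0,"turn":0}]'
python3 -m crank '[{"x":-1.21,"y":-4.56,"z":0,"turn":0},{"x":-1.21,"y":-4.56,"z":0,"turn":0},{"x":-1.21,"y":-4.56,"z":0,"turn":0},{"x":-1.21,"y":-4.56,"z":0,"turn":0},{"x":-1.21,"y":-4.56,"z":0,"turn":0}]'; python3 -m crank '[{"x":0,"y":0,"z":0,"turn":0},{"x":0,"y":0,"z":0,"turn":0},{"x":0,"y":0,"z":0,"turn":0}]')|egrep 'pos|cont'
cat >> h.py <<'E'
def orange():
    p,d,K,T=grab('wrist'); W=world(d,K,T); h=cv2.cvtColor(p,cv2.COLOR_RGB2HSV).astype(int)
    q=(h[...,0]>5)&(h[...,0]<22)&(h[...,1]>120)&(W[...,2]>.135)&(W[...,2]<.18)&(d>0)&(W[...,1]>.15); a=W[q]
    hd=a[(a[:,2]>.162)&(a[:,0]>.57)]; print(len(a),'head',cv2.minEnclosingCircle((hd[:,:2]*1000).astype(np.float32)) if len(hd) else None)
    b=a[(a[:,0]<.585)&(a[:,2]<.162)]; f=np.polyfit(b[:,0],b[:,1],1); print('prong',f,np.arctan(f[0]),b[:,0].min(),'y at .606',np.polyval(f,.606))
    return p
E
python3 - <<'E'
from h import *
goto(.415,.2833,.192,-1.778); p=orange(); save('c1',np.hstack([p,grab('side')[0]]),.78)
E
```

```text
tool_pos: [0.4381, -0.187, 0.2901]
contact_force: [1.8, -0.8, -2.3]
tool_pos: [0.4384, -0.1871, 0.2881]
contact_force: [-0.7, -0.3, -2.2]
tool_pos: [0.4383, -0.1871, 0.288]
contact_force: [-0.5, -0.5, -1.9]
tool_pos: [0.4385, -0.1872, 0.2885]
contact_force: [-0.3, -0.4, -2.7]
tool_pos: [0.4255, 0.0498, 0.2892]
contact_force: [0.7, -0.0, -2.1]
tool_pos: [0.4126, 0.2856, 0.2891]
contact_force: [0.9, 0.1, -1.6]
tool_pos: [0.4133, 0.283, 0.289]
contact_force: [-0.9, -0.5, -2.2]
t 34.3 pos [0.4133 0.283  0.289 ] yawY -1.776 tilt 0.04 shift cm [ 0.16 -0.08  9.7 ] turn(after shift) 0.002 j6 2.23 w 0.176 F [-0.9 -0.5 -2.2]
1177 head None
prong [-0.20261102  0.36884292] -0.1999048916589364 0.4672555325385403 y at .606 0.24606064369834052
```

View pics/c1.png

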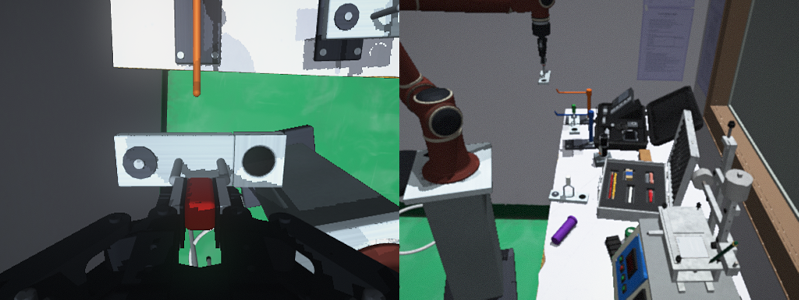

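Red is in line with the orange tip at (197,95). I'll lower and slide it to the inner place.

```bash
(python3 -m crank '[{"x":0,"y":-0.2,"z":4,"turn":0},{"x":0,"y":0,"z":4,"turn":0},{"x":0,"y":0,"z":1.7,"turn":0},{"x":0,"y":0,"z":0,"turn":0},{"x":0,"y":0,"z":0,"turn":0}]';python3 -m crank '[{"x":2.5,"y":0,"z":0,"turn":0},{"x":2.5,"y":0,"z":0,"turn":0},{"x":2.5,"y":0,"z":0,"turn":0},{"x":2.5,"y":0,"z":0,"turn":0},{"x":2.5,"y":0,"z":0,"turn":0}]';python3 -m crank '[{"x":2,"y":0,"z":0,"turn":0},{"x":1.3,"y":0,"z":0,"turn":0},{"x":0,"y":0,"z":0,"turn":0},{"x":0,"y":0,"z":0,"turn":0},{"x":0,"y":0,"z":0,"turn":0}]')|egrep 'pos|cont'
python3 - <<'E'
from h import *
goto(.5707,.2532,.1661); orange()
E
```

```text
tool_pos: [0.4143, 0.2849, 0.193]
contact_force: [1.1, 0.5, -1.4]
tool_pos: [0.5387, 0.2599, 0.1955]
contact_force: [0.5, -0.8, -1.8]
tool_pos: [0.5677, 0.2537, 0.1927]
contact_force: [-0.3, -0.1, -2.5]
t 35.9 pos [0.5677 0.2537 0.1927] yawY -1.775 tilt 0.01 shift cm [ 0.3  -0.01  2.66] turn(after shift) 0.0 j6 2.08 w 0.179 F [-0.3 -0.1 -2.5]
3102 head ((607.7085571289062, 244.72927856445312), 12.486506462097168)
prong [-0.21108567  0.37293569] -0.20803178499699376 0.48207425461416553 y at .606 0.24501777531313856
```

```bash
(python3 -m crank '[{"x":0,"y":0,"z":1.2,"turn":0},{"x":0,"y":0,"z":1,"turn":0},{"x":0,"y":0,"z":0,"turn":0},{"x":0,"y":0,"z":0,"turn":0}]';python3 -m crank '[{"x":0,"y":0,"z":0.5,"turn":0},{"x":0,"y":0,"z":0,"turn":0},{"x":0,"y":0,"z":0,"turn":0}]')|egrep 'pos|force'
```

```text
tool_pos: [0.5677, 0.2533, 0.1693]
contact_force: [-0.1, 0.4, -0.9]
grasp_force: 60.3
tool_pos: [0.5689, 0.2535, 0.1668]
contact_force: [-2.0, 0.2, 4.1]
grasp_force: 61.0
```

Contact made; I'll release, rise and return for white.

```bash
(python3 -m crank '[{"x":0,"y":0,"z":0,"turn":0},{"x":0,"y":0,"z":0,"turn":0},{"x":0,"y":0,"z":0,"turn":0},{"x":0,"y":0,"z":0,"turn":0},{"x":0,"y":0,"z":0,"turn":0}]' 55;python3 -m crank '[{"x":0,"y":0,"z":-1,"turn":0},{"x":0,"y":0,"z":-3,"turn":0},{"x":0,"y":0,"z":-3,"turn":0},{"x":0,"y":0,"z":-3,"turn":0},{"x":0,"y":0,"z":0,"turn":0}]')|egrep 'pos|force|width'
python3 - <<'E'
from h import *
goto(.4146,-.286,.25,-.333)
p,d,K,T=grab('wrist'); W=world(d,K,T); q=(W[...,2]>.185)&(W[...,2]<.21)&(W[...,1]>.1); w=W[q]; print(q.sum(), ((w.min(0)+w.max(0))/2).round(4) if len(w) else '', np.median(p[q],0))
q=(W[...,2]>.095)&(W[...,2]<.125)&(W[...,1]>.12)&(W[...,0]>.45)&(W[...,0]<.62);w=W[q]; print('plate',q.sum(),w.min(0),w.max(0),np.linalg.lstsq(np.c_[w[:,:2],np.ones(len(w))],w[:,2],rcond=None)[0])
E
```

```text
tool_pos: [0.5683, 0.2534, 0.165]
contact_force: [0.5, -0.2, 0.0]
gripper_width: 0.548
grasp_force: 0.0
tool_pos: [0.5709, 0.2542, 0.2726]
contact_force: [-0.8, 0.6, 1.5]
gripper_width: 0.552
grasp_force: 0.0
t 37.6 pos [0.5709 0.2542 0.2726] yawY -1.776 tilt 0.64 shift cm [-4.32 56.08  1.92] turn(after shift) -1.443 j6 2.08 w 0.552 F [-0.8  0.6  1.5]
8090 [0.5968 0.3394 0.1975] [60. 63. 68.]
plate 7579 [0.48274063 0.18078444 0.09501116] [0.61997079 0.4294647  0.12499827] [-0.00932295 -0.00727085  0.11791658]
```

```bash
(python3 -m crank '[{"x":-0.36,"y":4.67,"z":0,"turn":0},{"x":-0.36,"y":4.67,"z":0,"turn":0},{"x":-0.36,"y":4.67,"z":0,"turn":0},{"x":-0.36,"y":4.67,"z":0,"turn":0},{"x":-0.36,"y":4.67,"z":0,"turn":0}]';python3 -m crank '[{"x":-0.36,"y":4.67,"z":0,"turn":0},{"x":-0.36,"y":4.67,"z":0,"turn":0},{"x":-0.36,"y":4.67,"z":0,"turn":0},{"x":-0.36,"y":4.67,"z":0,"turn":0},{"x":-0.36,"y":4.67,"z":0,"turn":0}]';python3 -m crank '[{"x":-0.36,"y":4.67,"z":0,"turn":0},{"x":-0.36,"y":4.67,"z":0,"turn":0},{"x":0,"y":0,"z":0,"turn":-0.144},{"x":0,"y":0,"z":0,"turn":-0.144},{"x":0,"y":0,"z":0,"turn":-0.144}]';python3 -m crank '[{"x":0,"y":0,"z":0,"turn":-0.144},{"x":0,"y":0,"z":0,"turn":-0.144},{"x":0,"y":0,"z":0,"turn":-0.144},{"x":0,"y":0,"z":0,"turn":-0.144},{"x":0,"y":0,"z":0,"turn":-0.144}]';python3 -m crank '[{"x":0,"y":0,"z":3,"turn":-0.144},{"x":0,"y":0,"z":3,"turn":-0.144},{"x":0,"y":0,"z":0,"turn":0},{"x":0,"y":0,"z":0,"turn":0},{"x":0,"y":0,"z":0,"turn":0}]')|egrep 'pos'
python3 - <<'E'
from h import *
goto(.4144,-.2866,.0700,-.333); grips(); pads('wrist')
E
```

```text
tool_pos: [0.5017, 0.027, 0.2638]
tool_pos: [0.4366, -0.1978, 0.264]
tool_pos: [0.411, -0.2866, 0.2637]
tool_pos: [0.4113, -0.286, 0.2637]
tool_pos: [0.4124, -0.2869, 0.2069]
t 40.2 pos [ 0.4124 -0.2869  0.2069] yawY -0.338 tilt 0.12 shift cm [ 0.11  0.15 13.69] turn(after shift) -0.005 j6 -0.42 w 0.55 F [-0.1 -0.5 -0. ]
wrist grip 385 [ 0.4141 -0.2868  0.0987] [0.018 0.018 0.005] [224. 232. 234.]
side grip 25 [ 0.4154 -0.2879  0.0997] [0.017 0.019 0.007] [217. 223. 226.]
wrist pad 0.4597 -0.3034 area 454 [24 25]
```

```bash
(python3 -m crank '[{"x":0.1,"y":0.15,"z":4.5,"turn":0},{"x":0,"y":0,"z":4.5,"turn":0},{"x":0,"y":0,"z":3,"turn":0},{"x":0,"y":0,"z":1.6,"turn":0},{"x":0,"y":0,"z":0,"turn":0}]'; python3 -m crank '[{"x":0,"y":0,"z":0,"turn":0},{"x":0,"y":0,"z":0,"turn":0}]'; python3 -m crank '[{"x":0,"y":0,"z":0,"turn":0},{"x":0,"y":0,"z":0,"turn":0},{"x":0,"y":0,"z":0,"turn":0},{"x":0,"y":0,"z":0,"turn":0},{"x":0,"y":0,"z":0,"turn":0}]' 0;python3 -m crank '[{"x":0,"y":0,"z":0,"turn":0},{"x":0,"y":0,"z":0,"turn":0},{"x":0,"y":0,"z":0,"turn":0}]' )|egrep -v 'time|rot'
```

```text
tool_pos: [0.4122, -0.2847, 0.067]
contact_force: [-0.3, 0.4, 0.3]
gripper_width: 0.548
grasp_force: 0.0
tool_pos: [0.4148, -0.2872, 0.0716]
contact_force: [-0.0, -0.1, -0.5]
gripper_width: 0.549
grasp_force: 0.0
tool_pos: [0.4145, -0.2868, 0.0707]
contact_force: [0.5, -0.6, 6.4]
gripper_width: 0.175
grasp_force: 59.9
tool_pos: [0.4145, -0.2868, 0.0707]
contact_force: [-0.3, 0.4, 5.5]
gripper_width: 0.174
grasp_force: 60.0
```

```bash
(python3 -m crank '[{"x":0,"y":0,"z":-3,"turn":0},{"x":0,"y":0,"z":-4,"turn":0},{"x":0,"y":0,"z":-5,"turn":0},{"x":0,"y":0,"z":-5,"turn":0},{"x":0,"y":0,"z":-5,"turn":0}]';python3 -m crank '[{"x":0,"y":0,"z":0,"turn":0.144},{"x":0,"y":0,"z":0,"turn":0.144},{"x":0,"y":0,"z":0,"turn":0.144},{"x":0,"y":0,"z":0,"turn":0.144},{"x":0,"y":0,"z":0,"turn":0.144}]';python3 -m crank '[{"x":0,"y":0,"z":0,"turn":0.144},{"x":0,"y":0,"z":0,"turn":0.144},{"x":0,"y":0,"z":0,"turn":0.144},{"x":0,"y":0,"z":0,"turn":0.144},{"x":0,"y":0,"z":0,"turn":0.144}]'
python3 -m crank '[{"x":-0.98,"y":-4.66,"z":0,"turn":0},{"x":-0.98,"y":-4.66,"z":0,"turn":0},{"x":-0.98,"y":-4.66,"z":0,"turn":0},{"x":-0.98,"y":-4.66,"z":0,"turn":0},{"x":-0.98,"y":-4.66,"z":0,"turn":0}]'
python3 -m crank '[{"x":-0.98,"y":-4.66,"z":0,"turn":0},{"x":-0.98,"y":-4.66,"z":0,"turn":0},{"x":-0.98,"y":-4.66,"z":0,"turn":0},{"x":-0.98,"y":-4.66,"z":0,"turn":0},{"x":-0.98,"y":-4.66,"z":0,"turn":0}]'; python3 -m crank '[{"x":-0.98,"y":-4.66,"z":0,"turn":0},{"x":-0.98,"y":-4.66,"z":0,"turn":0},{"x":0,"y":0,"z":0,"turn":0},{"x":0,"y":0,"z":0,"turn":0},{"x":0,"y":0,"z":0,"turn":0}]')|egrep 'pos|cont'
python3 - <<'E'
from h import *
goto(.4145,.2850,.193,-1.778); p=orange()
E
```

```text
tool_pos: [0.4126, -0.2851, 0.2894]
contact_force: [1.1, -0.2, -2.6]
tool_pos: [0.4129, -0.2853, 0.2873]
contact_force: [-0.4, 0.2, -3.1]
tool_pos: [0.4129, -0.2853, 0.2873]
contact_force: [0.2, 0.3, -2.3]
tool_pos: [0.4119, -0.046, 0.2876]
contact_force: [1.3, 0.7, -2.6]
tool_pos: [0.4113, 0.192, 0.2877]
contact_force: [0.9, -0.6, -3.2]
tool_pos: [0.412, 0.2846, 0.2881]
contact_force: [-0.7, -0.3, -3.0]
t 44.9 pos [0.412  0.2846 0.2881] yawY -1.777 tilt 0.13 shift cm [ 0.25 -0.1   9.51] turn(after shift) 0.001 j6 2.23 w 0.171 F [-0.7 -0.3 -3. ]
1166 head None
prong [-0.20890824  0.37182501] -0.20594632021534584 0.4654818486432305 y at .606 0.24522661354903852
```

```bash
(python3 -m crank '[{"x":0,"y":-0.1,"z":4,"turn":0},{"x":0,"y":0,"z":4,"turn":0},{"x":0,"y":0,"z":1.5,"turn":0},{"x":0,"y":0,"z":0,"turn":0},{"x":0,"y":0,"z":0,"turn":0}]';python3 -m crank '[{"x":2.5,"y":0,"z":0,"turn":0},{"x":2.5,"y":0,"z":0,"turn":0},{"x":2.5,"y":0,"z":0,"turn":0},{"x":1.6,"y":0,"z":0,"turn":0},{"x":0,"y":0,"z":0,"turn":0}]';python3 -m crank '[{"x":0,"y":0,"z":0,"turn":0},{"x":0,"y":0,"z":0,"turn":0},{"x":0,"y":0,"z":0,"turn":0}]')|egrep 'pos|cont'
python3 - <<'E'
from h import *
goto(.5027,.2668,.1671); orange()
E
```

```text
tool_pos: [0.4135, 0.2862, 0.1959]
contact_force: [0.8, 0.9, -2.7]
tool_pos: [0.5044, 0.2677, 0.1967]
contact_force: [-0.9, -0.2, -1.8]
tool_pos: [0.501, 0.2682, 0.1945]
contact_force: [-0.3, -0.3, -2.2]
t 46.2 pos [0.501  0.2682 0.1945] yawY -1.775 tilt 0.01 shift cm [0.19 0.1  2.74] turn(after shift) 0.0 j6 2.14 w 0.176 F [-0.3 -0.3 -2.2]
3565 head ((607.020751953125, 244.95614624023438), 12.646453857421875)
prong [-0.21156322  0.37328503] -0.20848891357194935 0.4940685593119443 y at .606 0.2450777249113283
```

```bash
(python3 -m crank '[{"x":0,"y":0.1,"z":1.2,"turn":0},{"x":0,"y":0,"z":1.1,"turn":0},{"x":0,"y":0,"z":0,"turn":0},{"x":0,"y":0,"z":0,"turn":0}]';python3 -m crank '[{"x":0,"y":0,"z":0.5,"turn":0},{"x":0,"y":0,"z":0,"turn":0},{"x":0,"y":0,"z":0,"turn":0}]')|egrep 'pos|cont'
```

```text
tool_pos: [0.5009, 0.2667, 0.1702]
contact_force: [0.4, 0.3, -2.9]
tool_pos: [0.5021, 0.2673, 0.1671]
contact_force: [0.5, 0.5, -0.5]
```

```bash
(python3 -m crank '[{"x":0,"y":0,"z":0.1,"turn":0},{"x":0,"y":0,"z":0,"turn":0}]';python3 -m crank '[{"x":0,"y":0,"z":0,"turn":0},{"x":0,"y":0,"z":0,"turn":0},{"x":0,"y":0,"z":0,"turn":0},{"x":0,"y":0,"z":0,"turn":0},{"x":0,"y":0,"z":0,"turn":0}]' 55;python3 -m crank '[{"x":0,"y":0,"z":-1,"turn":0},{"x":0,"y":0,"z":-3,"turn":0},{"x":0,"y":0,"z":-3,"turn":0},{"x":0,"y":0,"z":-3,"turn":0},{"x":0,"y":0,"z":-2,"turn":0}]';python3 -m crank '[{"x":-3,"y":0,"z":-2,"turn":0},{"x":-4,"y":0,"z":0,"turn":0},{"x":0,"y":0,"z":0,"turn":0},{"x":0,"y":0,"z":0,"turn":0},{"x":0,"y":0,"z":0,"turn":0}]')|egrep 'pos|cont'
python3 - <<'E'
from h import *
save('d1',np.hstack([grab('wrist')[0],grab('side')[0]]),.78); print(manip.state()['time'])
E
```

```text
tool_pos: [0.5022, 0.2673, 0.1669]
contact_force: [-1.2, 1.1, 4.7]
tool_pos: [0.5014, 0.2668, 0.165]
contact_force: [-0.2, 0.5, -0.4]
tool_pos: [0.5023, 0.2672, 0.2892]
contact_force: [0.3, 0.5, 0.3]
tool_pos: [0.4335, 0.281, 0.3054]
contact_force: [-0.5, 0.7, 0.8]
48.75
```

View pics/d1.png

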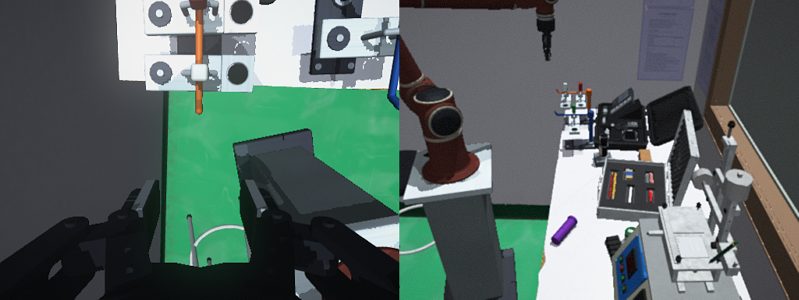

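White at (200,72) and red at (205,5) hang level on the orange prong, and green hangs on the blue. The gauge is in its dock and the gripper is clear.

```bash
python3 -m crank '[{"x":0,"y":0,"z":0,"turn":0},{"x":0,"y":0,"z":0,"turn":0},{"x":0,"y":0,"z":0,"turn":0}]' | grep time; python3 -c "
from plant import manip
print(manip.job_done())"
```

```text
time: 49.05
the job is handed in; nothing more can be done
None
```

Handed in at 49 s, with no verdict returned: red and white read soft and hang on the orange hook, green read firm and hangs on the blue, yellow was absent, and the gauge is back upright in its dock; the purple look-alike got knocked over, probably by the gripper, and is still lying on the table.

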